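Sort the hammer parts and the setting gauge at the voicing station

ROBOT

A 6-joint arm with a two-finger parallel gripper is mounted at the origin on the work surface. World frame = base frame: x ahead of the robot, y to its left, z up, the work surface at z = 0. Lengths are in m, angles in rad, forces in N, time in s.
With the tool pointing down it reaches from about 0.35 to 0.775 m from the base axis. Payload 7.3 kg.
Tool frame: the origin (TCP) lies at the very end of the fingers, on their centre line; the grasp point (between the pads) lies 19 mm behind it (robot.tcp_to_grasp is the distance from the TCP to the grasp point, in m); z points along the fingers, y is the direction in which the jaws open and shut (so a half turn about z gives the same grasp; the last joint's range is limited). The gripper opens to 92 mm and grips with 3 to 60 N. Pads are 19 mm wide; open, the fingers measure 130 mm over their backs; the gripper's body (75 mm by 190 mm) begins 47 mm behind the grasp point.
Start: joints at [1.121, 0.342, 1.524, -0, 1.275, -0.146], TCP at [0.157, 0.501, 0.227] pointing down, gripper open.
Joint ranges: [-2.53, 2.53], [-0.77, 2.02], [0.04, 2.7], [-1, 4.14], [0.28, 2.66], [-3.11, 3.11]. Speed limits (rad/s): [2.57, 2.57, 3.14, 3.14, 3.14, 3.14].

INTERFACE

Orientations are given as [roll, pitch, yaw] about the fixed x, y, z axes, in that order (R = Rz(yaw) Ry(pitch) Rx(roll)).
In Python, from cell import robot gives the robot as it stands.
- The arm moves only by the tool arm_command, never from a script. Its argument "motion" is a list that holds one entry, the list of rows, each a list of 7 numbers: the turn, a rotation vector about the tool's x, y, z in units of 90 degrees (1.0 is 90 degrees), then the shift along the tool's x, y, z in units of 30 cm (1.0 is 30 cm), then the opening, from -1 (shut) to 1 (fully open). In form: [[[wx, wy, wz, tx, ty, tz, grip], ...]]. A call has 1 to 8 rows; each row is the pose to reach, as a shift and turn from the pose commanded when the call began, along the tool's axes at that moment; what a row does not reach only later rows make up. A row lasts 1/10 s, in which the tool goes at most 50 mm and 8.59 degrees, less where a joint would pass 70% of its speed; a pose out of reach is approached as far as the arm can. A call with a number of a shift or a turn outside -1 to 1 is refused whole. A call with a gripper value outside its range is refused whole. The fingers move at their own pace and stop on an object; "grip_force" is the grip in N (left out, the last holds). Time passes only in rows, so rows that repeat a pose let the fingers close. It gives the time, the measured TCP pose, the force and the opening at its end, in the units of the state.
- robot.observe(): the state, without advancing time (a new reading comes with each control period).
- robot.read_camera(name): name is "scene" or "side" or "wrist"; returns a dict with "image" (420x560x3 uint8, red, green, blue), "z_map" (420x560 float32, m along the optical axis (not along the pixel's ray), 0 where there is no reading), "fov_y" (degrees; the focal length in pixels is half the picture's height over the tangent of half this angle, whatever the lens; pixels are square), "cx", "cy" (the principal point, pixels), "k1" (the pictures are not rectified: a ray, as slopes to the right and down, at radius r is drawn at 1 + k1 r^2 times it, then the intrinsics apply), "cam_to_world" (4x4, takes a point from camera to world coordinates). Camera axes: x right, y down, z forward; pixel columns grow to the right and rows downward; lengths in m; the calibration is good to about 2 mm. A picture is of the moment at which its call begins.
- robot.hand_in(): hands the job in, once; it reports no verdict.
The state is a dict: "time": time; "qpos": joint angles; "qvel": joint speeds; "joint_efforts": joint torques, N m; "tool_pos": TCP position; "tool_rot": TCP orientation; "contact_force": force on the tool from outside, world axes, zero at the start; "torque": the same for the moment, N m; "opening": finger opening in m.
Only numpy, scipy, OpenCV 4.12 (cv2) and the standard library are available. Lean on these libraries where they do the work, as an engineer would, in place of code of your own. Each camera call takes 0.05 s, during which the arm holds its last target.

TASK

Sort the handful of parts lying on the cart: lay both bare hammer shanks flat and lengthwise, side by side, in the long undivided tray, and lay the two felt-nosed hammer heads flat in the two-bay tray, one to each bay. The brass setting gauge belongs on the bed of the press: slide its thin tongue all the way under the cork-faced jaw, squarely and about central, until its thick block meets the front of the jaw. Do not shift the red weight or the glue jar, and leave everything released and lying still.

Things in the scene. Friction and masses are not known exactly. Their poses are not given: they have to be found in the camera images.
- shank_a: bare maple hammer shank, loose, lying flat, 144 mm long along its x, 12 mm high. Square butt 10 mm wide from x = -72 to -25 mm (grip across it near x = -45), then a taper with a small leather knuckle on its -y side (x = -17, out to y = -10.5 mm), then a round rod 6.4 mm thick to x = +72. Origin: mid-length, underside; z up. About 14 g. Two alike
- shank_b: bare maple hammer shank, loose, lying flat, 144 mm long along its x, 12 mm high. Square butt 10 mm wide from x = -72 to -25 mm (grip across it near x = -45), then a taper with a small leather knuckle on its -y side (x = -17, out to y = -10.5 mm), then a round rod 6.4 mm thick to x = +72. Origin: mid-length, underside; z up. About 14 g. Two alike
- head_a: piano hammer head without shank, loose, lying flat, 11 mm thick, 65.5 mm long along its x: straight brown wooden tail 14 mm wide from x = -34 to -6 mm (grip across it near x = -20), then a pale felted rounded nose 27 mm wide to x = +31.5. Origin: near mid-length, underside; z up. About 14 g. Two alike
- head_b: piano hammer head without shank, loose, lying flat, 11 mm thick, 65.5 mm long along its x: straight brown wooden tail 14 mm wide from x = -34 to -6 mm (grip across it near x = -20), then a pale felted rounded nose 27 mm wide to x = +31.5. Origin: near mid-length, underside; z up. About 14 g. Two alike
- gauge: stepped brass setting gauge, 120 mm long along its x: thick block x = -60 to -20 mm (26 mm wide, 22 high; grip across it near x = -40), whose +x face is the shoulder; thin tongue x = -20 to +60 mm (20 wide, 8 thick, last 30 mm 6 thick). Weight centred at x = -21 mm. Origin: mid-length, underside; z up. About 0.28 kg
- shank_tray: the long open undivided wooden tray, mid-brown, fixed: outside 110 mm (its x) by 190 mm (its y) by 20 mm high, walls and floor 5 mm thick, so inside 100 by 180 mm with the floor 5 mm above the cart. Shanks lie along its y. Origin: centre of its underside
- head_tray: the smaller dark wooden tray with one cross wall that makes two equal bays, fixed: outside 92 mm (its x) by 156 mm (its y) by 20 mm high, walls, cross wall and floor 5 mm thick. Each bay is 82 mm (x) by 70 mm (y) inside; bay centres at y = +38 and y = -38 mm, floor 5 mm above the cart. Origin: centre of its underside
- press: iron lever press, fixed. Origin: on the cart below the middle of the jaw's front edge; x points into it. Steel bed: top at z = 20 mm, x = -75 to 105, 90 wide. Jaw (still): x = 0 to 90, 84 wide, cork underside at z = 34 (14 mm gap), top z = 53. Head above z = 99 from x = 46; column from x = 117; handle thrown back, up to z = 240. Gauge home: its origin at x = 20, z = 20, its x along the press's x
- weight: red-painted cast-iron weight with a knob, 60 mm across, 67 mm high, standing among the parts; not to be moved. Origin: centre of its underside. 0.85 kg
- glue_jar: capped amber glass jar of glue, 52 mm across, 75 mm high, standing at the left side; not to be moved. Origin: centre of its underside
Things that resemble listed ones, but are neither listed nor needed, are in the scene too. Leave any orange or pink look-alike of the head_a alone.

How it is judged:
At the end, for the whole second after the job is handed in: Shanks level on the long tray's floor, within 28 mm of mid-length and 0.3 rad of lengthwise; one head flat in each bay; gauge flat on the press bed, shoulder within 8 mm of the jaw front, within 13 mm of central and 0.14 rad of square; all released and at rest (x of shank_a in the frame of shank_tray between -0.049 and 0.049 m and y of shank_a in the frame of shank_tray between -0.028 and 0.028 m and z of shank_a in the frame of shank_tray between 0.002 and 0.012 m and angle between the x axis of each of shank_a, shank_b and the y axis of shank_tray, either way round below 0.3 rad and angle between shank_a's own x axis and vertical between 1.52 and 1.62 rad and linear speed of each of shank_a, shank_b, head_a, head_b, gauge below 0.02 m/s and x of shank_b in the frame of shank_tray between -0.049 and 0.049 m and y of shank_b in the frame of shank_tray between -0.028 and 0.028 m and z of shank_b in the frame of shank_tray between 0.002 and 0.012 m and angle between shank_b's own x axis and vertical between 1.52 and 1.62 rad and ((x of head_a in the frame of head_tray between -0.036 and 0.036 m and y of head_a in the frame of head_tray between 0.01 and 0.065 m and x of head_b in the frame of head_tray between -0.036 and 0.036 m and y of head_b in the frame of head_tray between -0.065 and -0.01 m) or (x of head_a in the frame of head_tray between -0.036 and 0.036 m and y of head_a in the frame of head_tray between -0.065 and -0.01 m and x of head_b in the frame of head_tray between -0.036 and 0.036 m and y of head_b in the frame of head_tray between 0.01 and 0.065 m)) and z of head_a in the frame of head_tray between 0.002 and 0.01 m and angle between each of head_a, head_b's own z axis and vertical below 0.12 rad and z of head_b in the frame of head_tray between 0.002 and 0.01 m and x of gauge in the frame of press between 0.012 and 0.026 m and y of gauge in the frame of press between -0.013 and 0.013 m and z of gauge in the frame of press between 0.017 and 0.024 m and angle between the x axis of gauge and the x axis of press, either way round below 0.14 rad and angle between gauge's own z axis and vertical below 0.06 rad); the robot touches nothing.
It fails at once if the red weight is shifted by more than 20 mm (distance of weight from where it was at the start of the episode above 0.02 m).
It fails at once if the glue jar is shifted by more than 20 mm (distance of glue_jar from where it was at the start of the episode above 0.02 m).
It also fails if it takes over 138 s, if anything falls off the work surface, if the arm or the gripper's body presses on something with over 40 N, if the wrist force passes 120 N, or if a joint passes its speed limit or range.

## Working session

There is one attempt and no reset: what is moved stays moved. The work goes in short steps, Python scripts to look and compute and a tool call to move; the robot and the scene stay as the last step left them, time stands still between calls to the robot, and variables do not carry over. Pictures are saved under pics/ and viewed, and the job is handed in when it is done.

Besides the shell and the picture viewer there is one more tool, called as name([rows], argument=value, ...), one row to a line, values as JSON. arm_command: Moves the arm, as the interface text tells. Its arguments: {"type":"object","properties":{"motion":{"type":"array"},"grip_force":{"type":"number"}},"required":["motion"]}

```bash
ls; mkdir -p pics
python3 - <<'E'
from cell import robot
import cv2
print(robot.observe())
for n in ("scene","side","wrist"):
    d=robot.read_camera(n)
    cv2.imwrite(f"pics/{n}0.png",d["image"][:,:,::-1])
    print(n,d["fov_y"],d["cx"],d["cy"],d["k1"],d["cam_to_world"].round(4).tolist(), (d["z_map"]>0).mean())
E
```

```text
pics
{'time': 0.0, 'qpos': array([ 1.12099755e+00,  3.42716819e-01,  1.52502910e+00, -1.61946413e-05,
        1.27539537e+00, -1.45994129e-01]), 'qvel': array([-1.39639480e-04,  1.05839123e-03,  1.32001525e-03, -4.47673790e-04,
        2.42937571e-04,  7.31055011e-05]), 'joint_efforts': array([-2.53816552e-04, -4.31237519e+01, -2.44215328e+01,  7.17201247e-02,
        5.59447089e-02, -7.49255651e-05]), 'tool_pos': array([0.15685431, 0.50058798, 0.22604381]), 'tool_rot': array([-3.14005824e+00, -2.09967614e-04,  2.83779257e+00]), 'contact_force': array([-0.13663595, -0.67869661, -0.42003809]), 'torque': array([ 0.01489645,  0.03805764, -0.02274727]), 'opening': 0.09159317624827543}
scene 55.0893442701132 273.86946222595986 217.58869718136853 -0.019286110930028234 [[0.1606, 0.8434, -0.5127, 1.0213], [0.987, -0.139, 0.0805, -0.0191], [-0.0034, -0.519, -0.8548, 0.8311], [0.0, 0.0, 0.0, 1.0]] 0.9959948979591837
side 52.79717351022016 273.6705285273241 212.59239511093978 -0.010441408544084674 [[0.7089, -0.4479, 0.5449, -0.0535], [-0.7053, -0.4549, 0.5437, -0.5267], [0.0043, -0.7697, -0.6383, 0.7192], [0.0, 0.0, 0.0, 1.0]] 0.9957950680272109
wrist 58.42527119766391 281.6451209573376 212.79071731420734 -0.037841365599127555 [[0.2987, 0.9232, 0.2417, 0.0916], [0.9544, -0.2885, -0.0773, 0.5205], [-0.0017, 0.2538, -0.9673, 0.3837], [0.0, 0.0, 0.0, 1.0]] 0.9959991496598639
```

View pics/scene0.png

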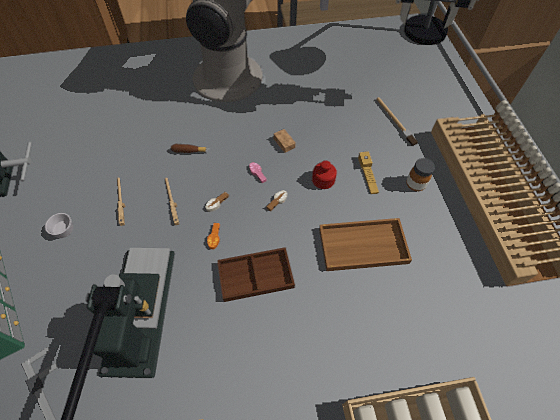

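View pics/side0.png

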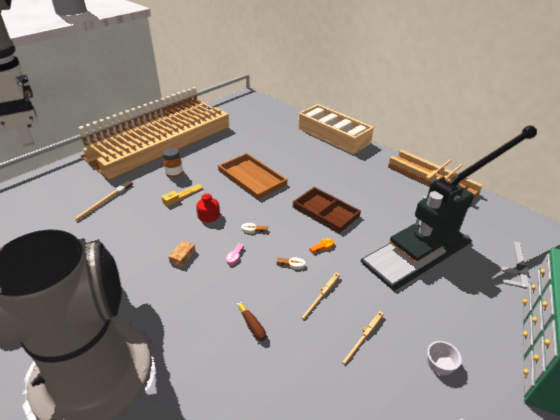

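View pics/wrist0.png

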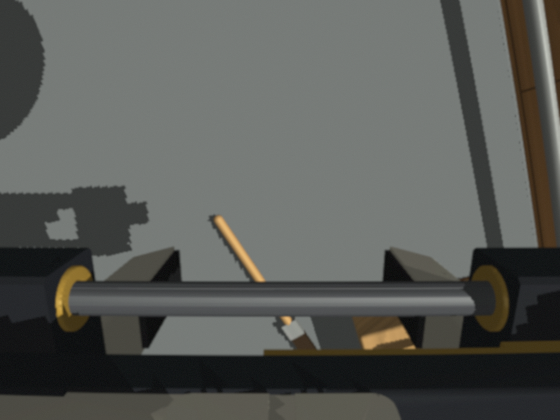

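The scene view shows the shanks at (121,200) and (171,200), the heads at (217,201) and (277,201), and the gauge at (368,172) with its block at (365,158). The long tray is at (365,244), the two-bay tray at (256,274) and the press at (135,310). The look-alikes are orange (214,235) and pink (257,172). Next is an enlarged crop of both cameras to confirm.

```bash
cat > h.py <<'E'
import numpy as np, cv2
from cell import robot
def K(d):
    f=d["image"].shape[0]/2/np.tan(np.radians(d["fov_y"])/2)
    return np.array([[f,0,d["cx"]],[0,f,d["cy"]],[0,0,1]])
def rays(d,px):
    px=np.asarray(px,float).reshape(-1,1,2)
    n=cv2.undistortPoints(px,K(d),np.array([d["k1"],0,0,0,0.]))[:,0]
    T=d["cam_to_world"]; D=np.c_[n,np.ones(len(n))]@T[:3,:3].T
    return T[:3,3],D      # D per unit optical depth
def plane(d,px,z):
    o,D=rays(d,px); return o+D*((z-o[2])/D[:,2])[:,None]
def cloud(d,px):
    px=np.asarray(px); o,D=rays(d,px); Z=d["z_map"][px[:,1].astype(int),px[:,0].astype(int)]
    return o+D*Z[:,None]
def project(d,P):
    T=np.linalg.inv(d["cam_to_world"]); P=np.atleast_2d(P)
    return cv2.projectPoints(P.astype(float),cv2.Rodrigues(T[:3,:3])[0],T[:3,3],K(d),np.array([d["k1"],0,0,0,0.]))[0][:,0]
def tri(d1,p1,d2,p2):
    o1,D1=rays(d1,[p1]);o2,D2=rays(d2,[p2]);
    A=np.c_[D1[0],-D2[0]]; s=np.linalg.lstsq(A,o2-o1,rcond=None)[0]
    a=o1+s[0]*D1[0]; b=o2+s[1]*D2[0]; return (a+b)/2,np.linalg.norm(a-b)
def save(n,im): cv2.imwrite(f"pics/{n}.png",im[:,:,::-1])
E
python3 - <<'E'
from h import *
import pickle
S=robot.read_camera("scene");V=robot.read_camera("side")
pickle.dump((S,V),open("sv.pkl","wb"))
save("cropS",cv2.resize(S["image"][130:300,100:425],None,fx=2.4,fy=2.4,interpolation=cv2.INTER_CUBIC))
save("cropV",cv2.resize(V["image"][140:370,150:480],None,fx=2.4,fy=2.4,interpolation=cv2.INTER_CUBIC))
E
```

```text
(no output)
```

View pics/cropS.png

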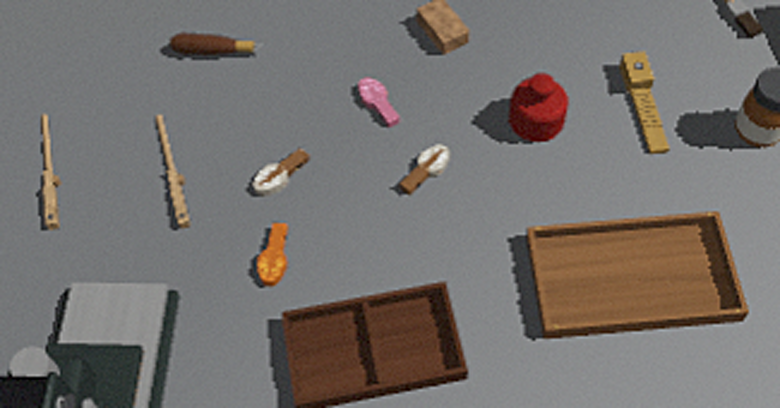

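View pics/cropV.png

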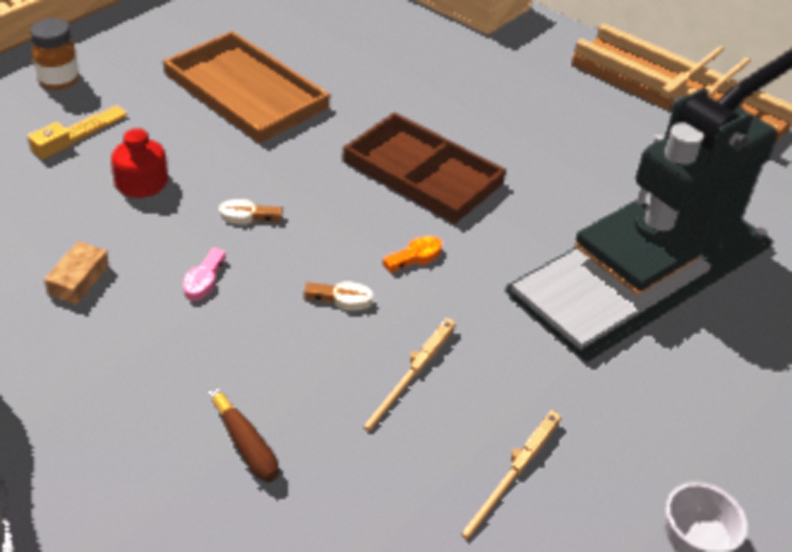

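The crops confirm it. The two white-nosed, brown-tailed heads fit the description. The orange and pink ones are look-alikes, and the chisel, cork block and brush aren't needed. Now I'll measure the poses.

```bash
cat > meas.py <<'E'
from h import *
import pickle
S,V=pickle.load(open("sv.pkl","rb"))
# table check
for n,d,r in(("S",S,(300,100,340,130)),("V",V,(290,290,320,310))):
    g=np.array([[u,v] for u in range(r[0],r[2]) for v in range(r[1],r[3])]);c=cloud(d,g);print(n,"table z",np.median(c[:,2]),c[:,2].std())
roi={"shank1":((105,165,135,235),(335,300,395,370)),"shank2":((158,165,188,235),(290,265,350,325)),
"head1":((200,185,233,216),(270,250,310,275)),"head2":((262,185,292,216),(236,218,270,238)),
"gauge":((355,148,383,196),(155,180,208,208))}
for k,(rs,rv) in roi.items():
    for n,d,r in(("S",S,rs),("V",V,rv)):
        im=d["image"][r[1]:r[3],r[0]:r[2]]
        lab=cv2.cvtColor(im,cv2.COLOR_RGB2LAB).astype(int)
        hsv=cv2.cvtColor(im,cv2.COLOR_RGB2HSV)
        m=((hsv[...,1]>60)|(hsv[...,2]>165)).astype(np.uint8)
        nc,L,st,_=cv2.connectedComponentsWithStats(m,connectivity=8)
        i=1+np.argmax(st[1:,4]); vv,uu=np.nonzero(L==i); px=np.c_[uu+r[0],vv+r[1]]
        c=cloud(d,px)
        zt=np.percentile(c[:,2],85)
        P=plane(d,px,{"s":0.006,"h":0.0055,"g":0.007}[k[0]])[:,:2].astype(np.float32)
        rc=cv2.minAreaRect(P)
        print(k,n,len(px),"z",np.percentile(c[:,2],[5,50,95]).round(4),"rect",np.round(rc[0],4),np.round(rc[1],4),round(rc[2],1),
          "cloudrect",[np.round(x,4) for x in cv2.minAreaRect(c[:,:2].astype(np.float32))], "mean",c[:,:2].mean(0).round(4))
E
python3 meas.py
```

```text
S table z 5.498721206942392e-05 0.07556249147167225
V table z -0.00029737445531713425 0.029405497478963132
shank1 S 213 z [0.0001 0.0081 0.0131] rect [ 0.4155 -0.3064] [0.1442 0.0194] 2.3 cloudrect [array([ 0.692 , -0.1905]), array([0.7406, 0.0511]), np.float64(23.5409)] mean [ 0.4355 -0.3051]
shank1 V 3994 z [-0.0026 -0.0005  0.0064] rect [ 0.4257 -0.3099] [0.1737 0.1244] 38.8 cloudrect [array([ 0.2429, -0.4156]), array([0.6203, 0.1259]), np.float64(32.0354)] mean [ 0.4215 -0.3077]
shank2 S 201 z [-0.001   0.0071  0.0126] rect [ 0.4354 -0.1824] [0.1451 0.0169] 7.7 cloudrect [array([ 0.6942, -0.118 ]), array([0.683 , 0.0245]), np.float64(14.7591)] mean [ 0.4519 -0.1806]
shank2 V 3310 z [-0.0026 -0.0004  0.0059] rect [ 0.4387 -0.1826] [0.166  0.1357] 43.4 cloudrect [array([ 0.2346, -0.3301]), array([0.6964, 0.1345]), np.float64(37.541)] mean [ 0.4347 -0.1818]
head1 S 181 z [0.0027 0.0107 0.0131] rect [ 0.4547 -0.0714] [0.0252 0.0641] 25.4 cloudrect [array([ 0.4555, -0.0713]), array([0.0237, 0.0666]), np.float64(35.8287)] mean [ 0.4577 -0.0723]
head1 V 880 z [-0.0026 -0.0001  0.0112] r
[... 186 characters left out ...]
 rect [0.478  0.0741] [0.0277 0.0686] 48.9 cloudrect [array([0.4777, 0.0724]), array([0.0276, 0.0655]), np.float64(30.5082)] mean [0.4787 0.0732]
head2 V 585 z [-0.0027 -0.0001  0.0115] rect [0.4756 0.0783] [0.0724 0.0861] 45.4 cloudrect [array([0.48  , 0.0833]), array([0.0796, 0.0866]), np.float64(45.6278)] mean [0.4799 0.083 ]
gauge S 423 z [0.0018 0.0087 0.0232] rect [0.43   0.3208] [0.0347 0.1359] 88.4 cloudrect [array([0.4297, 0.321 ]), array([0.0365, 0.1302]), np.float64(85.5773)] mean [0.4317 0.3181]
gauge V 1246 z [-0.003   0.0001  0.0471] rect [0.4286 0.3243] [0.1249 0.1654] 45.5 cloudrect [array([ 0.1838, -0.0432]), array([1.0666, 0.1498]), np.float64(55.8706)] mean [0.4251 0.3147]
```

```bash
cat > meas2.py <<'E'
from h import *
import pickle
S,V=pickle.load(open("sv.pkl","rb"))
exec(open("meas.py").read().split("roi=")[1].join(["roi=",""]).split("for k,(rs")[0])
for k,(rs,rv) in roi.items():
    hw={"s":0.010,"h":0.011,"g":0.008}[k[0]]
    for n,d,r in(("S",S,rs),("V",V,rv)):
        g=np.array([[u,v] for v in range(r[1],r[3]) for u in range(r[0],r[2])])
        c=cloud(d,g); H=cv2.medianBlur(c[:,2].reshape(r[3]-r[1],-1).astype(np.float32),3)
        hsv=cv2.cvtColor(d["image"][r[1]:r[3],r[0]:r[2]],cv2.COLOR_RGB2HSV)
        m=((H>0.0035)|(hsv[...,1]>75)).astype(np.uint8)
        nc,L,st,_=cv2.connectedComponentsWithStats(m,connectivity=8)
        i=1+np.argmax(st[1:,4]); sel=(L==i).ravel()
        zz=c[sel][:,2]
        P=plane(d,g[sel],hw)[:,:2]   # plane near top
        rc=cv2.minAreaRect(P.astype(np.float32))
        mu=P.mean(0); w,vec=np.linalg.eigh(np.cov(P.T)); a=vec[:,1]; t=(P-mu)@a
        wid=[]
        for lo in np.linspace(t.min(),t.max(),7)[:-1]:
            q=P[(t>=lo)&(t<lo+(np.ptp(t))/6)]; s=(q-mu)@np.array([-a[1],a[0]]); wid.append((round(np.ptp(s)*1e3),round(s.mean()*1e3,1)))
        print(k,n,sel.sum(),"z50/90/95",np.percentile(zz,[50,90,95]).round(4),"box",np.round(rc[0],4),np.round(rc[1],4),round(rc[2],1),"pca",np.degrees(np.arctan2(a[1],a[0])).round(1),"mid",(mu+a*(t.max()+t.min())/2).round(4),wid)
E
python3 meas2.py
```

```text
shank1 S 205 z50/90/95 [0.0088 0.0124 0.0131] box [ 0.4184 -0.3058] [0.1436 0.0155] 3.5 pca -174.5 mid [ 0.4184 -0.308 ] [(13, np.float64(0.5)), (13, np.float64(0.5)), (15, np.float64(-1.1)), (7, np.float64(0.0)), (6, np.float64(-0.3)), (6, np.float64(0.6))]
shank1 V 321 z50/90/95 [0.0076 0.0119 0.0125] box [ 0.4104 -0.3099] [0.1493 0.0162] 4.5 pca -173.4 mid [ 0.4106 -0.3125] [(12, np.float64(0.3)), (13, np.float64(0.4)), (16, np.float64(-1.1)), (7, np.float64(0.5)), (6, np.float64(0.5)), (6, np.float64(-0.1))]
shank2 S 192 z50/90/95 [0.0076 0.0121 0.0127] box [ 0.4382 -0.1812] [0.1445 0.0155] 8.6 pca -171.2 mid [ 0.4385 -0.1831] [(11, np.float64(0.2)), (11, np.float64(0.6)), (16, np.float64(-1.1)), (9, np.float64(0.6)), (7, np.float64(-0.4)), (7, np.float64(0.4))]
shank2 V 271 z50/90/95 [0.0069 0.0116 0.0123] box [ 0.4305 -0.1849] [0.1505 0.0174] 7.7 pca -169.8 mid [ 0.4308 -0.1877] [(14, np.float64(0.2)), (14, np.float64(0.6)), (17, np.float64(-1.2)), (8, np.float64(0.9)), (7, np.float64(0.3)), (7, np.float64(-0.3))]
head1 S 211 z50/90/95 [0.0105 0.0125 0.0131] box [ 0.4579 -0.074
[... 787 characters left out ...]
12 0.0661] 40.1 pca 124.1 mid [0.4737 0.0694] [(23, np.float64(0.1)), (21, np.float64(-0.4)), (25, np.float64(0.2)), (31, np.float64(0.2)), (31, np.float64(-0.3)), (20, np.float64(0.3))]
gauge S 428 z50/90/95 [0.0091 0.0227 0.0233] box [0.4304 0.3212] [0.033  0.1358] 88.4 pca 176.2 mid [0.4301 0.3197] [(22, np.float64(-0.9)), (23, np.float64(0.0)), (23, np.float64(0.5)), (27, np.float64(1.8)), (33, np.float64(-0.4)), (33, np.float64(-0.8))]
gauge V 370 z50/90/95 [0.0073 0.0215 0.0223] box [0.4311 0.3225] [0.053  0.1223] 88.6 pca 174.1 mid [0.432 0.317] [(28, np.float64(-0.4)), (30, np.float64(0.8)), (30, np.float64(2.0)), (48, np.float64(-1.3)), (53, np.float64(-1.9)), (54, np.float64(1.6))]
```

```bash
cat > meas3.py <<'E'
from h import *
import pickle
S,V=pickle.load(open("sv.pkl","rb"))
src=open("meas.py").read(); exec("roi="+src.split("roi=")[1].split("for k,(rs")[0])
def pts(d,r,lo,hi):
    g=np.array([[u,v] for v in range(r[1],r[3]) for u in range(r[0],r[2])])
    c=cloud(d,g); return c[(c[:,2]>lo)&(c[:,2]<hi)], d["image"][g[:,1],g[:,0]][(c[:,2]>lo)&(c[:,2]<hi)]
def fit(P):
    mu=np.median(P,0)
    for _ in range(3):
        P=P[np.linalg.norm(P-mu,axis=1)<0.085]
        w,vec=np.linalg.eigh(np.cov(P.T));a=vec[:,1];t=(P-mu)@a;s=(P-mu)@[-a[1],a[0]]
        P=P[abs(s-np.median(s))<0.02]; mu=P.mean(0)
    t=(P-mu)@a; s=(P-mu)@np.array([-a[1],a[0]])
    return P,mu,a,t,s
if __name__=="__main__":
  for k,(rs,rv) in roi.items():
    for n,d,r in(("S",S,rs),("V",V,rv)):
        lo,hi={"s":(.0045,.016),"h":(.007,.015),"g":(.0045,.026)}[k[0]]
        c,col=pts(d,r,lo,hi)
        P,mu,a,t,s=fit(c[:,:2])
        e=np.percentile(t,[1,99])
        sl=[]
        for q in range(6):
            m=(t>=e[0]+q*(e[1]-e[0])/6)&(t<=e[0]+(q+1)*(e[1]-e[0])/6)
            sl.append((round(1e3*(np.percentile(s[m],95)-np.percentile(s[m],5)),1),round(1e3*np.mean(np.percentile(s[m],[5,95])),1)))
        print(k,n,len(P),"pca",np.degrees(np.arctan2(a[1],a[0])).round(1),"mid",(mu+a*e.mean()).round(4),"len",(e[1]-e[0]).round(4),"start",(mu+a*e[0]).round(4),sl)
  for k in("head1","head2"):   # white vs brown direction
    for n,d,r in(("S",S,roi[k][0]),("V",V,roi[k][1])):
        c,col=pts(d,r,.006,.015); h=cv2.cvtColor(col[None],cv2.COLOR_RGB2HSV)[0]
        br=c[h[:,1]>100][:,:2].mean(0); wh=c[h[:,1]<60][:,:2].mean(0); print(k,n,"brown",br.round(4),"white",wh.round(4),np.degrees(np.arctan2(*(wh-br)[::-1])).round(1))
E
python3 meas3.py
```

```text
shank1 S 153 pca -174.3 mid [ 0.4229 -0.3075] len 0.125 start [ 0.4851 -0.3013] [(np.float64(9.4), np.float64(0.5)), (np.float64(9.5), np.float64(0.5)), (np.float64(11.1), np.float64(-2.7)), (np.float64(7.3), np.float64(1.4)), (np.float64(4.8), np.float64(1.4)), (np.float64(5.1), np.float64(0.4))]
shank1 V 242 pca -174.3 mid [ 0.4155 -0.311 ] len 0.1339 start [ 0.4822 -0.3044] [(np.float64(9.5), np.float64(0.2)), (np.float64(9.3), np.float64(0.3)), (np.float64(11.9), np.float64(-2.3)), (np.float64(4.9), np.float64(0.2)), (np.float64(3.5), np.float64(0.7)), (np.float64(4.0), np.float64(0.6))]
shank2 S 134 pca -172.2 mid [ 0.4427 -0.1821] len 0.1249 start [ 0.5046 -0.1736] [(np.float64(8.8), np.float64(0.0)), (np.float64(9.5), np.float64(1.2)), (np.float64(10.3), np.float64(-1.7)), (np.float64(5.4), np.float64(0.5)), (np.float64(5.2), np.float64(0.3)), (np.float64(4.1), np.float64(0.4))]
shank2 V 194 pca -171.0 mid [ 0.4372 -0.1849] len 0.1315 start [ 0.5021 -0.1746] [(np.float64(9.3), np.float64(-0.1)), (np.float64(8.9), np.float64(0.0)), (np.float64(12.4), np.float64(-2.4)), (np.floa
[... 1457 characters left out ...]
2)), (np.float64(18.9), np.float64(-0.5)), (np.float64(18.4), np.float64(-1.2)), (np.float64(24.0), np.float64(-0.5)), (np.float64(23.7), np.float64(-0.7))]
gauge V 265 pca -178.6 mid [0.4268 0.316 ] len 0.1096 start [0.4815 0.3173] [(np.float64(16.8), np.float64(0.7)), (np.float64(20.1), np.float64(-0.8)), (np.float64(19.6), np.float64(-1.4)), (np.float64(23.5), np.float64(-3.1)), (np.float64(23.5), np.float64(-2.1)), (np.float64(25.0), np.float64(-3.4))]
head1 S brown [ 0.4521 -0.0641] white [ 0.4659 -0.0851] -56.6
head1 V brown [ 0.4476 -0.0638] white [ 0.4632 -0.0864] -55.4
head2 S brown [0.4864 0.0643] white [0.4688 0.0842] 131.4
head2 V brown [0.4848 0.0605] white [0.466  0.0829] 130.1
```

```bash
cat > meas4.py <<'E'
from meas3 import *
R={"long":((310,205,420,280),(210,145,295,205),.016,.024),"two":((210,235,305,308),(285,180,367,235),.016,.024),
"bed":((100,235,185,385),(355,205,480,290),.016,.024),"jaw":((85,235,185,385),(380,205,480,290),.050,.057)}
for k,(rs,rv,lo,hi) in R.items():
    al=[]
    for n,d,r in(("S",S,rs),("V",V,rv)):
        c,col=pts(d,r,lo,hi)
        # remove isolated
        from scipy.spatial import cKDTree
        nb=np.array([len(x) for x in cKDTree(c[:,:2]).query_ball_point(c[:,:2],.006)]); c=c[nb>=5]
        rc=cv2.minAreaRect(c[:,:2].astype(np.float32)); b=cv2.boxPoints(rc)
        print(k,n,len(c),"zmed",np.median(c[:,2]).round(4),"c",np.round(rc[0],4),"size",np.round(rc[1],4),"ang",round(rc[2],1),"corners",b.round(3).tolist())
# floors
for k,(rs,rv,lo,hi) in list(R.items())[:2]:
    for n,d,r in(("S",S,rs),("V",V,rv)):
        c,_=pts(d,r,.002,.009); print(k,n,"floor z",np.median(c[:,2]).round(4))
E
python3 meas4.py
python3 - <<'E'
from h import *
import pickle
S,V=pickle.load(open("sv.pkl","rb"))
save("pressS",cv2.resize(S["image"][230:390,60:200],None,fx=3.7,fy=3.7,interpolation=cv2.INTER_CUBIC))
save("pressV",cv2.resize(V["image"][160:300,350:500],None,fx=4,fy=4,interpolation=cv2.INTER_CUBIC))
E
```

```text
long S 657 zmed 0.0196 c [0.6305 0.2501] size [0.1919 0.1137] ang 86.2 corners [[0.5669999718666077, 0.15800000727176666], [0.6809999942779541, 0.1509999930858612], [0.6940000057220459, 0.34200000762939453], [0.5799999833106995, 0.3499999940395355]]
long V 201 zmed 0.0187 c [0.6267 0.2035] size [0.2832 0.1125] ang 86.9 corners [[0.5630000233650208, 0.06499999761581421], [0.675000011920929, 0.05900000035762787], [0.6899999976158142, 0.34200000762939453], [0.578000009059906, 0.3479999899864197]]
two S 629 zmed 0.0194 c [ 0.664  -0.0062] size [0.0947 0.1569] ang 3.1 corners [[0.6129999756813049, 0.07000000029802322], [0.6209999918937683, -0.08699999749660492], [0.7149999737739563, -0.0820000022649765], [0.7070000171661377, 0.07500000298023224]]
two V 348 zmed 0.0186 c [ 0.6627 -0.007 ] size [0.0947 0.1573] ang 2.4 corners [[0.6119999885559082, 0.07000000029802322], [0.6190000176429749, -0.08799999952316284], [0.7129999995231628, -0.08399999886751175], [0.7070000171661377, 0.07400000095367432]]
bed S 1618 zmed 0.0195 c [ 0.6997 -0.259 ] size [0.0947 0.2714] ang 79.5 corners [[0.558000028
[... 310 characters left out ...]
180000126361847], [0.8259999752044678, -0.3269999921321869], [0.7099999785423279, -0.06800000369548798]]
jaw S 718 zmed 0.0524 c [ 0.731  -0.2614] size [0.0836 0.1814] ang 80.5 corners [[0.6349999904632568, -0.2879999876022339], [0.8140000104904175, -0.3179999887943268], [0.8270000219345093, -0.23499999940395355], [0.6480000019073486, -0.20499999821186066]]
jaw V 819 zmed 0.0525 c [ 0.7222 -0.2638] size [0.0849 0.17  ] ang 80.5 corners [[0.6309999823570251, -0.2919999957084656], [0.7990000247955322, -0.3199999928474426], [0.8130000233650208, -0.23600000143051147], [0.6449999809265137, -0.20800000429153442]]
long S floor z 0.0047
long V floor z 0.0044
two S floor z 0.0047
two V floor z 0.0045
```

View pics/pressS.png

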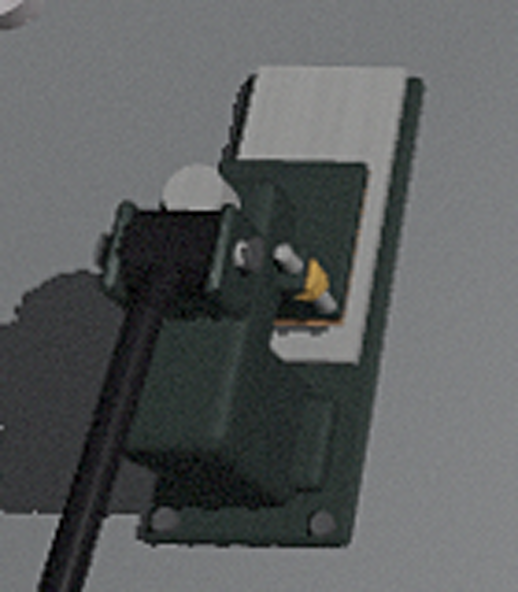

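View pics/pressV.png

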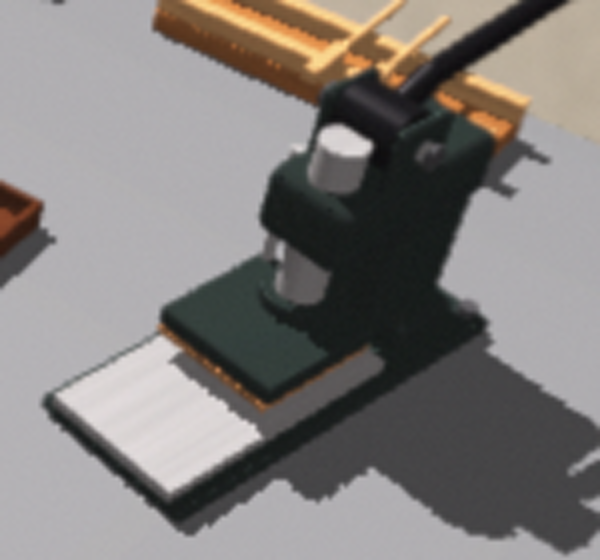

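```bash
cat > go.py <<'E'
import sys
from h import *
def goto(x,y,z,yawdeg):
    o=robot.observe(); p=np.array(o["tool_pos"]); yaw=o["tool_rot"][2]
    c,s=np.cos(yaw),np.sin(yaw); R=np.array([[c,s,0],[s,-c,0],[0,0,-1]])
    t=R.T@(np.array([x,y,z])-p)/0.3
    dy=(np.radians(yawdeg)-yaw+np.pi)%(2*np.pi)-np.pi
    print("t",round(o["time"],2),"pos",p.round(4),"yaw",round(np.degrees(yaw),1),"open",round(o["opening"],4),"F",o["contact_force"].round(1))
    print("wz %.3f  tx %.3f ty %.3f tz %.3f  dist %.0fmm %.0fdeg"%(-dy/(np.pi/2),*t,300*np.linalg.norm(t),np.degrees(abs(dy))))
if __name__=="__main__":
    a=[float(v) for v in sys.argv[1:]]
    for i in range(0,len(a),4): goto(*a[i:i+4])
E
python3 - <<'E'
from meas3 import *
for k,rs,rv,lo,hi in(("weight",(305,155,340,192),(190,190,225,225),.01,.07),("jar",(402,155,440,195),(158,145,190,180),.01,.08)):
    for d,r in((S,rs),(V,rv)):
        c,col=pts(d,r,lo,hi); print(k,np.median(c,0).round(3),np.percentile(c,[3,97],axis=0).round(3).tolist())
E
python3 go.py 0.392 0.318 0.15 180  0.392 0.318 0.004 180
```

```text
weight [0.443 0.195 0.04 ] [[0.417, 0.172, 0.012], [0.46, 0.224, 0.066]]
weight [0.422 0.189 0.039] [[0.402, 0.171, 0.012], [0.452, 0.216, 0.065]]
jar [0.492 0.423 0.057] [[0.464, 0.406, 0.015], [0.507, 0.45, 0.077]]
jar [0.478 0.42  0.042] [[0.455, 0.405, 0.013], [0.554, 0.531, 0.075]]
t 0.25 pos [0.157  0.5008 0.2264] yaw 162.6 open 0.0918 F [ 1.2 -0.7 -1.2]
wz -0.193  tx -0.930 ty -0.347 tz 0.255  dist 307mm 17deg
t 0.25 pos [0.157  0.5008 0.2264] yaw 162.6 open 0.0918 F [ 1.2 -0.7 -1.2]
wz -0.193  tx -0.930 ty -0.347 tz 0.741  dist 372mm 17deg
```

arm_command([
  [[0,0,-0.193,-0.933,-0.345,0.3,0.3],[0,0,-0.193,-0.933,-0.345,0.3,0.3],[0,0,-0.193,-0.933,-0.345,0.3,0.3],[0,0,-0.193,-0.933,-0.345,0.3,0.3],[0,0,-0.193,-0.933,-0.345,0.3,0.3],[0,0,-0.193,-0.933,-0.345,0.3,0.3],[0,0,-0.193,-0.933,-0.345,0.3,0.3],[0,0,-0.193,-0.933,-0.345,0.3,0.3]],
], grip_force=40)

```text
time: 1.05
tool_pos: [0.3949, 0.3164, 0.1356]
tool_rot: [-3.14, -0.001, 3.137]
contact_force: [-0.0, -0.9, 0.1]
opening: 0.0598
```

```bash
python3 - <<'E'
from h import *
d=robot.read_camera("wrist"); save("w1",d["image"])
for z,p in((0.022,(.3915,.318)),(0.0,(.3915,.318))): print(project(d,[[*p,z]]))
import pickle; pickle.dump(d,open("w1.pkl","wb"))
E
python3 go.py 0.391 0.318 0.004 180
```

```text
[[284.94024162 205.09821297]]
[[284.74963422 198.68754168]]
t 1.1 pos [0.3937 0.3175 0.1362] yaw 179.8 open 0.0594 F [ 0.  -0.1 -0.5]
wz -0.002  tx 0.009 ty 0.001 tz 0.441  dist 132mm 0deg
```

View pics/w1.png

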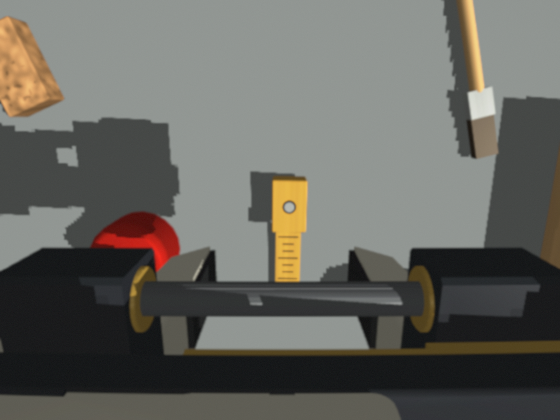

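The wrist view shows the block top at about (272..307, 178..233), 5 px right of my prediction. I'll cast those pixels onto the top plane.

Run:
```python
from h import *
import pickle
d=pickle.load(open("w1.pkl","rb"))
im=d["image"];hsv=cv2.cvtColor(im,cv2.COLOR_RGB2HSV)
m=((hsv[...,0]>15)&(hsv[...,0]<35)&(hsv[...,1]>110)&(hsv[...,2]>80)); m[:165]=0;m[280:]=0;m[:,:240]=0;m[:,330:]=0
v,u=np.nonzero(m);g=np.c_[u,v];c=cloud(d,g)
for lo,hi in((.018,.026),(.004,.011)):
    q=c[(c[:,2]>lo)&(c[:,2]<hi)]; print(len(q),np.median(q,0).round(4),np.percentile(q,[2,98],axis=0).round(4).tolist(),[np.round(x,4) for x in cv2.minAreaRect(q[:,:2].astype(np.float32))])
    for a in np.arange(.37,.44,.01):
        s=q[abs(q[:,0]-a)<.005]
        if len(s)>20: print(a.round(3),np.percentile(s[:,1],[5,95]).mean().round(4))
```

```text
1686 [0.3909 0.321  0.0215] [[0.373, 0.3084, 0.0199], [0.4114, 0.3331, 0.0229]] [array([0.3923, 0.3208]), array([0.0258, 0.04  ]), np.float64(88.3864)]
0.37 0.3208
0.38 0.321
0.39 0.321
0.4 0.3206
0.41 0.3206
1227 [0.4362 0.3197 0.0075] [[0.3726, 0.3099, 0.006], [0.4571, 0.3294, 0.0091]] [array([0.4151, 0.3204]), array([0.0859, 0.0222]), np.float64(0.4786)]
0.37 0.3201
0.42 0.3205
0.43 0.3197
0.44 0.3197
```

arm_command([
  [[0,0,0.008,0.009,-0.008,0.15,0.3],[0,0,0.008,0.009,-0.008,0.3,0.3],[0,0,0.008,0.009,-0.008,0.4,0.3],[0,0,0.008,0.009,-0.008,0.441,0.3],[0,0,0.008,0.009,-0.008,0.441,0.3]],
])

```text
time: 1.6
tool_pos: [0.3892, 0.3165, 0.0037]
tool_rot: [-3.141, -0.002, 3.13]
contact_force: [-0.9, 1.3, 0.8]
opening: 0.0598
```

```bash
python3 go.py 0.391 0.320 0.004 179
```

```text
t 1.6 pos [0.3892 0.3165 0.0037] yaw 179.3 open 0.0598 F [-0.9  1.3  0.8]
wz 0.003  tx -0.006 ty 0.012 tz -0.001  dist 4mm 0deg
```

arm_command([
  [[0,0,0,-0.006,0.012,0,0.3],[0,0,0,-0.006,0.012,0,0.3],[0,0,0,-0.006,0.012,0,-0.6],[0,0,0,-0.006,0.012,0,-0.6],[0,0,0,-0.006,0.012,0,-0.6],[0,0,0,-0.006,0.012,0,-0.6],[0,0,0,-0.006,0.012,0,-0.6]],
], grip_force=45)

```text
time: 2.3
tool_pos: [0.3924, 0.3198, 0.0046]
tool_rot: [3.141, 0.0, 3.128]
contact_force: [-0.5, 0.9, 1.8]
opening: 0.0259
```

arm_command([
  [[0,0,0,0,0,0,-0.6],[0,0,0,0,0,-0.05,-0.6],[0,0,0,0,0,-0.2,-0.6],[0,0,0,0,0,-0.4,-0.6],[0,0,0,0,0,-0.4,-0.6]],
])

```text
time: 2.8
tool_pos: [0.3945, 0.321, 0.1291]
tool_rot: [3.137, 0.007, 3.128]
contact_force: [-0.1, -0.3, -2.6]
opening: 0.0253
```

```bash
python3 - <<'E'
from h import *
d=robot.read_camera("wrist"); save("w2",d["image"])
d=robot.read_camera("side"); save("s2",d["image"])
E
# press staging: origin (0.640,-0.248) dir (-9.7deg)
python3 - <<'E'
import numpy as np
o=np.array([.640,-.248]);a=np.radians(-9.7);u=np.array([np.cos(a),np.sin(a)])
for gx in(-65,-40,0,20): print(gx,"TCP",(o+u*(gx-41)/1e3).round(4))
E
python3 go.py 0.5 0.0 0.15 175
```

```text
-65 TCP [ 0.5355 -0.2301]
-40 TCP [ 0.5602 -0.2344]
0 TCP [ 0.5996 -0.2411]
20 TCP [ 0.6193 -0.2445]
t 2.9 pos [0.393  0.3201 0.1258] yaw 179.2 open 0.0259 F [-0.7  0.1 -3. ]
wz 0.047  tx -0.371 ty -1.062 tz -0.081  dist 338mm 4deg
```

View pics/s2.png

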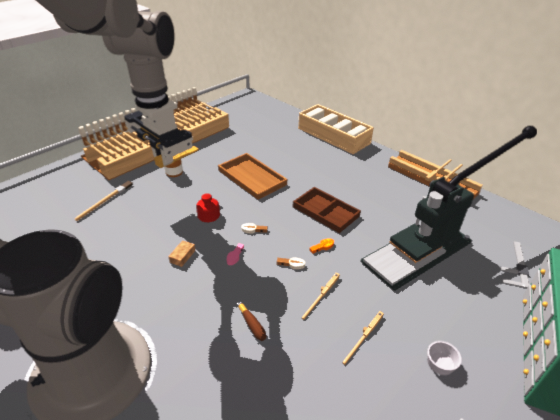

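View pics/w2.png

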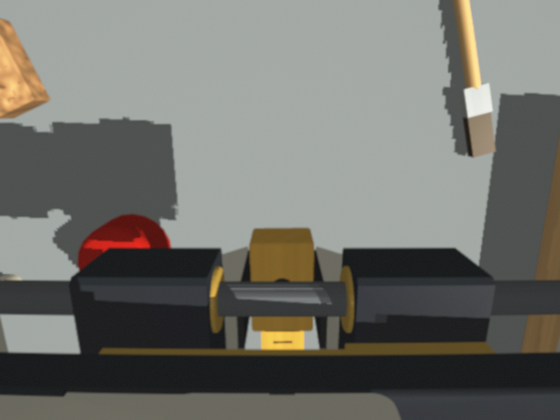

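The gauge is held level with its tongue forward. Now I'll carry it across towards the press.

```bash
python3 go.py 0.46 0.04 0.14 176 0.53 -0.229 0.12 170.3
```

```text
t 2.9 pos [0.393  0.3201 0.1258] yaw 179.2 open 0.0259 F [-0.7  0.1 -3. ]
wz 0.036  tx -0.236 ty -0.930 tz -0.047  dist 288mm 3deg
t 2.9 pos [0.393  0.3201 0.1258] yaw 179.2 open 0.0259 F [-0.7  0.1 -3. ]
wz 0.099  tx -0.481 ty -1.824 tz 0.019  dist 566mm 9deg
```

arm_command([
  [[0,0,0.036,-0.03,-0.12,-0.05,-0.6],[0,0,0.036,-0.08,-0.25,-0.05,-0.6],[0,0,0.036,-0.12,-0.4,-0.05,-0.6],[0,0,0.036,-0.16,-0.55,-0.05,-0.6],[0,0,0.036,-0.2,-0.7,-0.05,-0.6],[0,0,0.036,-0.22,-0.85,-0.05,-0.6],[0,0,0.036,-0.236,-0.93,-0.05,-0.6],[0,0,0.036,-0.236,-0.93,-0.05,-0.6]],
])

```text
time: 3.7
tool_pos: [0.4586, 0.0369, 0.1371]
tool_rot: [-3.141, -0.004, 3.068]
contact_force: [0.1, 0.4, -2.5]
opening: 0.0258
```

```bash
python3 go.py 0.53 -0.229 0.12 170.3
```

```text
t 3.7 pos [0.4586 0.0369 0.1371] yaw 175.8 open 0.0258 F [ 0.1  0.4 -2.5]
wz 0.061  tx -0.303 ty -0.866 tz 0.057  dist 276mm 5deg
```

arm_command([
  [[0,0,0.061,-0.05,-0.12,0.0,-0.6],[0,0,0.061,-0.1,-0.27,0.0,-0.6],[0,0,0.061,-0.15,-0.42,0.0,-0.6],[0,0,0.061,-0.2,-0.57,0.03,-0.6],[0,0,0.061,-0.25,-0.72,0.057,-0.6],[0,0,0.061,-0.303,-0.866,0.057,-0.6],[0,0,0.061,-0.303,-0.866,0.057,-0.6],[0,0,0.061,-0.303,-0.866,0.057,-0.6]],
])

```text
time: 4.5
tool_pos: [0.531, -0.2251, 0.1197]
tool_rot: [3.139, -0.004, 2.975]
contact_force: [0.7, 1.1, -1.4]
opening: 0.0256
```

```bash
python3 - <<'E'
from h import *
import pickle
W=robot.read_camera("wrist"); save("w3",W["image"])
S=robot.read_camera("scene"); V=robot.read_camera("side"); pickle.dump((S,V,W),open("p3.pkl","wb"))
save("sc3",np.hstack([cv2.resize(S["image"][180:390,60:200],None,fx=2.7,fy=2.7,interpolation=cv2.INTER_CUBIC),cv2.resize(V["image"][160:370,330:490],None,fx=2.7,fy=2.7,interpolation=cv2.INTER_CUBIC)[:567]]))
E
python3 go.py 0.53 -0.229 0.12 170.3
```

```text
t 4.65 pos [ 0.5314 -0.2237  0.1213] yaw 170.6 open 0.0251 F [ 0.2 -0.  -1.3]
wz 0.003  tx 0.002 ty -0.018 tz 0.004  dist 6mm 0deg
```

View pics/sc3.png

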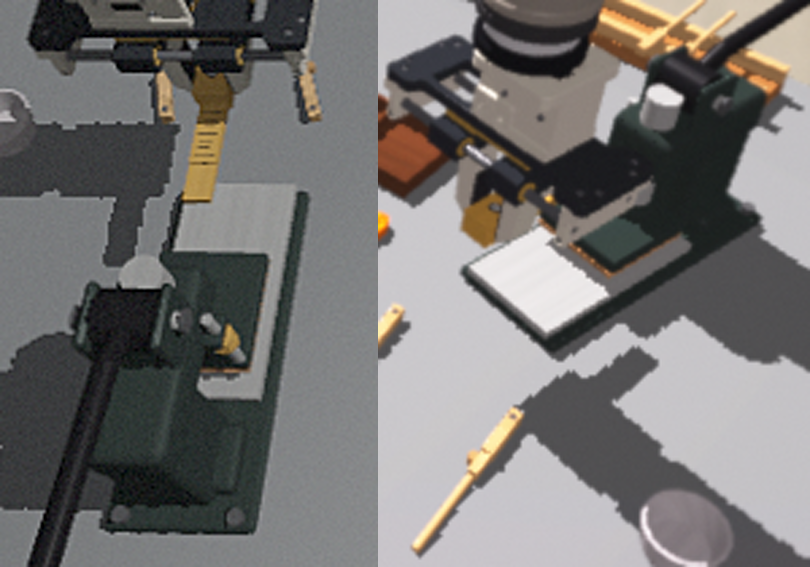

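View pics/w3.png

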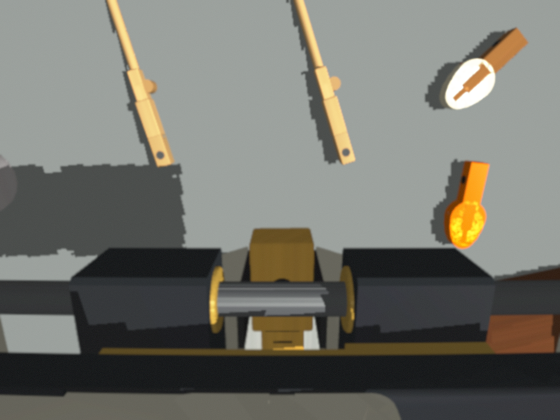

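Run:
```python
from h import *
import pickle
S,V,W=pickle.load(open("p3.pkl","rb"))
d=S
g=np.array([[u,v] for v in range(200,260) for u in range(120,165)]);hsv=cv2.cvtColor(d["image"],cv2.COLOR_RGB2HSV)[g[:,1],g[:,0]]
c=cloud(d,g);m=(hsv[:,0]>14)&(hsv[:,0]<35)&(hsv[:,1]>100)&(c[:,2]>.08)&(c[:,2]<.16);c=c[m]
print(len(c))
for lo in np.arange(.54,.66,.01):
    q=c[(c[:,0]>=lo)&(c[:,0]<lo+.01)]
    if len(q)>8: print(lo.round(3),len(q),"y",np.percentile(q[:,1],[5,95]).mean().round(4),np.ptp(np.percentile(q[:,1],[5,95])).round(3),"z",np.median(q[:,2]).round(4))
# press from jaw front edge & bed sides
for n,d,r in(("S",S,(85,235,185,385)),):
    g=np.array([[u,v] for v in range(r[1],r[3]) for u in range(r[0],r[2])]);c=cloud(d,g)
    b=c[(abs(c[:,2]-.0195)<.003)&(c[:,0]>.55)&(c[:,0]<.72)]; sat=1
    q=[]
    for lo in np.arange(.58,.63,.01):
        s=b[(b[:,0]>=lo)&(b[:,0]<lo+.01)]; q.append((lo+.005,*np.percentile(s[:,1],[2,98]))); print("bed",np.round(q[-1],4),len(s))
    print("slopes",np.polyfit(*np.array(q)[:,[0,1]].T,1),np.polyfit(*np.array(q)[:,[0,2]].T,1))
    j=c[(abs(c[:,2]-.0524)<.003)&(c[:,0]>.6)&(c[:,0]<.72)]
    for lo in np.arange(-.285,-.21,.01):
        s=j[(j[:,1]>=lo)&(j[:,1]<lo+.01)]; print("jawfront y",(lo+.005).round(3),np.percentile(s[:,0],2).round(4) if len(s)>5 else None)
```

```text
540
0.54 62 y -0.2257 0.024 z 0.1368
0.55 93 y -0.2259 0.022 z 0.1273
0.56 43 y -0.2291 0.019 z 0.1231
0.57 43 y -0.231 0.019 z 0.1226
0.58 48 y -0.2315 0.019 z 0.1228
0.59 50 y -0.2336 0.019 z 0.1228
0.6 55 y -0.2353 0.02 z 0.121
0.61 43 y -0.2371 0.019 z 0.1206
0.62 55 y -0.2389 0.02 z 0.1207
0.63 14 y -0.2377 0.012 z 0.1198
bed [ 0.585  -0.2804 -0.1923] 160
bed [ 0.595  -0.2827 -0.1946] 159
bed [ 0.605  -0.2838 -0.1951] 169
bed [ 0.615  -0.2865 -0.1983] 173
bed [ 0.625  -0.2689 -0.1995] 111
bed [ 0.635  -0.2347 -0.1998] 40
slopes [ 0.76343448 -0.738516  ] [-0.15861696 -0.09985907]
jawfront y -0.28 0.636
jawfront y -0.27 0.6376
jawfront y -0.26 0.6389
jawfront y -0.25 0.6413
jawfront y -0.24 0.645
jawfront y -0.23 0.6476
jawfront y -0.22 0.6491
jawfront y -0.21 0.6495
```

```bash
python3 go.py 0.521 -0.2262 0.028 170.5
```

```text
t 4.65 pos [ 0.5314 -0.2237  0.1213] yaw 170.6 open 0.0251 F [ 0.2 -0.  -1.3]
wz 0.001  tx 0.033 ty -0.014 tz 0.311  dist 94mm 0deg
```

arm_command([
  [[0,0,0,0.033,-0.014,0.0,-0.6],[0,0,0,0.033,-0.014,0.08,-0.6],[0,0,0,0.033,-0.014,0.17,-0.6],[0,0,0,0.033,-0.014,0.25,-0.6],[0,0,0,0.033,-0.014,0.29,-0.6],[0,0,0,0.033,-0.014,0.311,-0.6],[0,0,0,0.033,-0.014,0.311,-0.6],[0,0,0,0.033,-0.014,0.311,-0.6]],
])

```text
time: 5.45
tool_pos: [0.5221, -0.2285, 0.03]
tool_rot: [-3.141, 0.002, 2.976]
contact_force: [0.1, 0.7, -3.0]
opening: 0.0256
```

```bash
cat > gp.py <<'E'
from h import *
import sys
S=robot.read_camera("scene"); V=robot.read_camera("side"); n=sys.argv[1]
d=S
g=np.array([[u,v] for v in range(200,290) for u in range(110,170)]);hsv=cv2.cvtColor(d["image"],cv2.COLOR_RGB2HSV)[g[:,1],g[:,0]]
c=cloud(d,g);m=(hsv[:,0]>14)&(hsv[:,0]<35)&(hsv[:,1]>100)&(c[:,2]>.015)&(c[:,2]<.06);c=c[m]
for lo in np.arange(.54,.66,.01):
    q=c[(c[:,0]>=lo)&(c[:,0]<lo+.01)]
    if len(q)>8: print(lo.round(3),len(q),"y",np.percentile(q[:,1],[5,95]).mean().round(4),"z",np.median(q[:,2]).round(4))
if len(c): print("tip",np.percentile(c[:,0],98).round(4))
save(n,np.hstack([cv2.resize(S["image"][180:390,60:200],None,fx=2.7,fy=2.7,interpolation=cv2.INTER_CUBIC),cv2.resize(V["image"][160:370,330:490],None,fx=2.7,fy=2.7,interpolation=cv2.INTER_CUBIC)[:567]]))
E
python3 gp.py sc4;python3 go.py 0.521 -0.2262 0.028 170.5
```

```text
0.54 82 y -0.2301 z 0.0387
0.55 37 y -0.2333 z 0.0331
0.56 41 y -0.2339 z 0.0328
0.57 40 y -0.2366 z 0.0329
0.58 43 y -0.2385 z 0.0324
0.59 40 y -0.2406 z 0.0311
0.6 42 y -0.2413 z 0.0307
0.61 42 y -0.2431 z 0.0306
0.62 19 y -0.2442 z 0.0303
tip 0.6219
t 5.55 pos [ 0.5222 -0.2286  0.0301] yaw 170.5 open 0.0259 F [-0.5  0.3 -2.1]
wz 0.000  tx 0.005 ty 0.007 tz 0.007  dist 3mm 0deg
```

View pics/sc4.png

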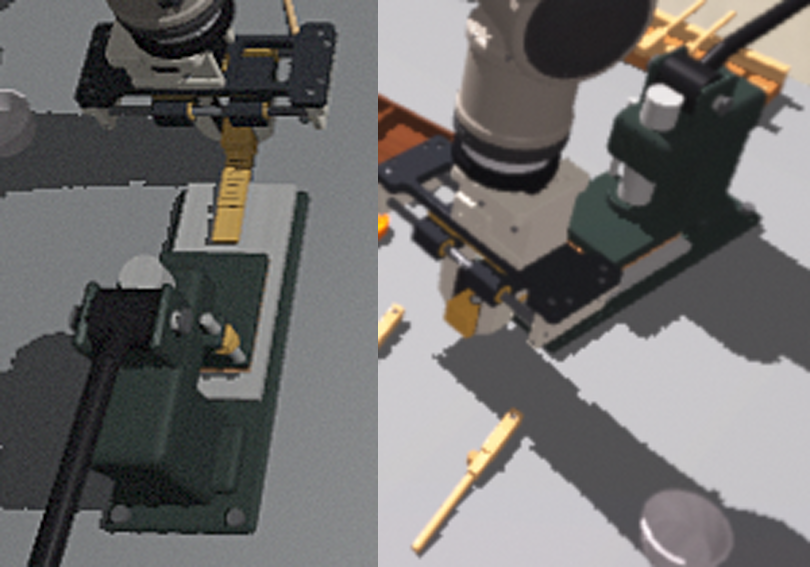

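arm_command([
  [[0,0,0,0,0.007,0.006,-0.6],[0,0,0,-0.04,0.007,0.006,-0.6],[0,0,0,-0.09,0.007,0.006,-0.6],[0,0,0,-0.14,0.007,0.006,-0.6],[0,0,0,-0.19,0.007,0.006,-0.6],[0,0,0,-0.24,0.007,0.006,-0.6],[0,0,0,-0.27,0.007,0.006,-0.6],[0,0,0,-0.27,0.007,0.006,-0.6]],
])

```text
time: 6.35
tool_pos: [0.6026, -0.2396, 0.0273]
tool_rot: [-3.141, 0.001, 2.976]
contact_force: [0.1, 0.3, -3.0]
opening: 0.0257
```

```bash
python3 gp.py sc5;python3 go.py 0.6193 -0.2435 0.028 170.5
```

```text
0.61 35 y -0.2412 z 0.0441
0.62 85 y -0.2413 z 0.0369
0.63 9 y -0.2409 z 0.0303
tip 0.6319
t 6.45 pos [ 0.6012 -0.2392  0.027 ] yaw 170.5 open 0.0258 F [ 0.  -0.2 -3.4]
wz 0.000  tx -0.062 ty -0.004 tz -0.003  dist 19mm 0deg
```

View pics/sc5.png

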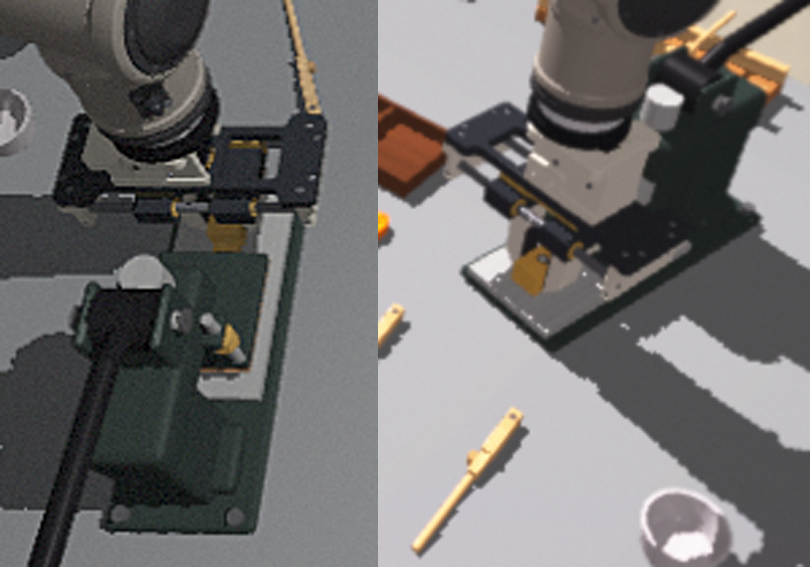

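arm_command([
  [[0,0,0,-0.015,0,0.0,-0.6],[0,0,0,-0.03,0,0.003,-0.6],[0,0,0,-0.04,0,0.003,-0.6],[0,0,0,-0.04,0,0.003,-0.6]],
])

```text
time: 6.85
tool_pos: [0.614, -0.2416, 0.0263]
tool_rot: [-3.142, 0.0, 2.976]
contact_force: [-0.1, 0.4, -1.7]
opening: 0.0257
```

arm_command([
  [[0,0,0,-0.006,0,0.0,-0.6],[0,0,0,-0.01,0,0.0,-0.6],[0,0,0,-0.01,0,0,-0.6]],
])

```text
time: 7.15
tool_pos: [0.6167, -0.242, 0.0263]
tool_rot: [3.142, 0.0, 2.976]
contact_force: [-1.4, -0.3, -3.1]
opening: 0.0254
```

arm_command([
  [[0,0,0,-0.004,0,0.0,-0.6],[0,0,0,-0.007,0,0.0,-0.6],[0,0,0,-0.007,0,0,-0.6]],
])

```text
time: 7.45
tool_pos: [0.6188, -0.2424, 0.0263]
tool_rot: [3.142, 0.0, 2.976]
contact_force: [-0.4, -0.6, -2.7]
opening: 0.0258
```

arm_command([
  [[0,0,0,-0.004,0,0.0,-0.6],[0,0,0,-0.007,0,0.0,-0.6],[0,0,0,-0.007,0,0,-0.6]],
])

```text
time: 7.75
tool_pos: [0.6193, -0.2424, 0.0262]
tool_rot: [3.141, -0.004, 2.976]
contact_force: [-5.2, 0.5, 1.7]
opening: 0.0258
```

Shoulder contact at 5 N, where I expected it. Easing back slightly and lowering onto the bed.

arm_command([
  [[0,0,0,0.004,0,0.0,-0.6],[0,0,0,0.004,0,0.003,-0.6],[0,0,0,0.004,0,0.005,-0.6],[0,0,0,0.004,0,0.005,-0.6]],
])

```text
time: 8.15
tool_pos: [0.6193, -0.2424, 0.0247]
tool_rot: [3.141, -0.001, 2.976]
contact_force: [-6.0, 0.7, -0.4]
opening: 0.0258
```

```bash
python3 gp.py sc6;python3 go.py 0.6193 -0.2435 0.024 170.5
```

```text
0.63 32 y -0.2436 z 0.0418
tip 0.6428
t 8.25 pos [ 0.6193 -0.2424  0.0247] yaw 170.5 open 0.0256 F [-3.9 -0.1 -0.2]
wz 0.000  tx -0.001 ty -0.003 tz 0.002  dist 1mm 0deg
```

View pics/sc6.png

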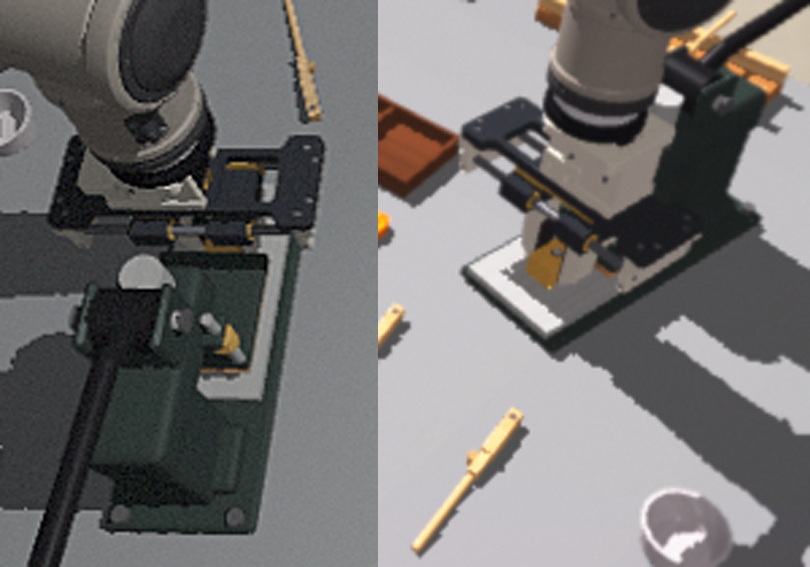

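arm_command([
  [[0,0,0,0.003,0,0.002,-0.6],[0,0,0,0.003,0,0.002,-0.35],[0,0,0,0.003,0,0.002,0.0],[0,0,0,0.003,0,0.002,0.0],[0,0,0,0.003,0,0.002,0.0]],
])

```text
time: 8.75
tool_pos: [0.6189, -0.2424, 0.0243]
tool_rot: [-3.142, 0.001, 2.976]
contact_force: [0.3, 0.5, 0.0]
opening: 0.0451
```

arm_command([
  [[0,0,0,0,0,-0.05,0.0],[0,0,0,0,0,-0.15,0.0],[0,0,0,0,0,-0.3,0.0],[0,0,0,0.2,0,-0.35,0.0],[0,0,0,0.35,0,-0.35,0.0],[0,0,0,0.35,0,-0.35,0.0]],
])

```text
time: 9.35
tool_pos: [0.5092, -0.2227, 0.1298]
tool_rot: [3.14, -0.006, 2.975]
contact_force: [-0.6, -0.1, -0.1]
opening: 0.0458
```

```bash
python3 gp.py sc7
python3 - <<'E'
from h import *
d=robot.read_camera("wrist"); save("w7",d["image"])
E
python3 go.py 0.475 -0.1775 0.1 9
```

```text
0.6 49 y -0.2399 z 0.0407
0.61 54 y -0.2414 z 0.0411
0.62 55 y -0.2432 z 0.0411
0.63 43 y -0.2429 z 0.041
0.64 9 y -0.2448 z 0.0505
tip 0.6415
t 9.5 pos [ 0.5161 -0.2257  0.1308] yaw 170.5 open 0.0459 F [ 1.   0.3 -0.1]
wz 1.794  tx 0.162 ty 0.136 tz 0.103  dist 70mm 161deg
```

View pics/sc7.png

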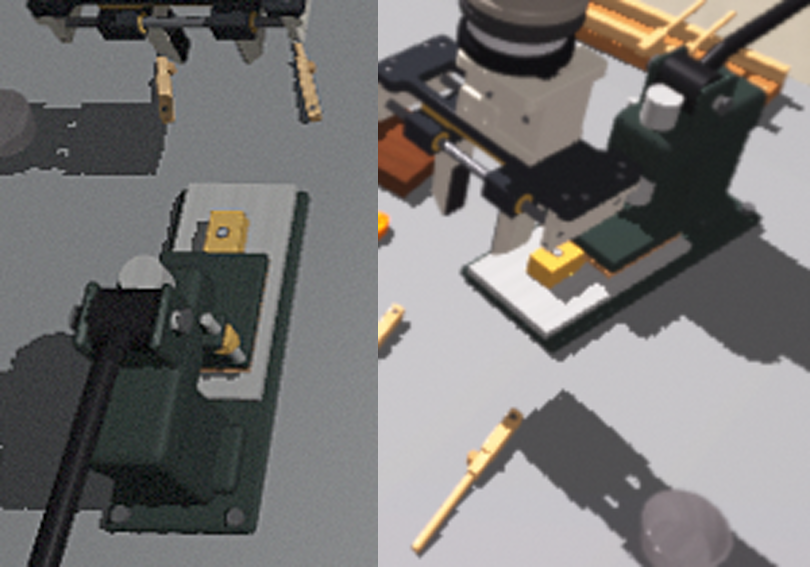

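View pics/w7.png

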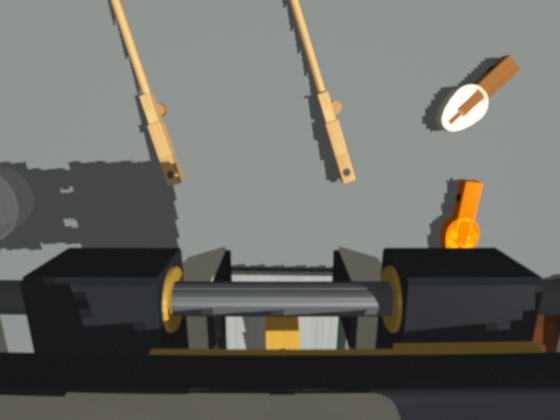

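The gauge is home: its block is centred on the bed with y within 1 mm. This wrist view also shows both shanks clearly, so I'll refine their poses from it.

```bash
cat > wm.py <<'E'
from h import *
def wristfit(d,r,lo,hi,L=None,hsvok=None):
    g=np.array([[u,v] for v in range(r[1],r[3]) for u in range(r[0],r[2])])
    c=cloud(d,g); ok=(c[:,2]>lo)&(c[:,2]<hi); c=c[ok][:,:2]; mu=np.median(c,0)
    for _ in range(3):
        w,vec=np.linalg.eigh(np.cov((c-mu).T)); a=vec[:,1]; s=(c-mu)@[-a[1],a[0]]; c=c[abs(s-np.median(s))<.02]; mu=c.mean(0)
    t=(c-mu)@a; e=np.percentile(t,[.5,99.5]); return c,mu,a,t,e
E
python3 - <<'E'
from wm import *
d=robot.read_camera("wrist")
for k,r in(("shank1",(100,0,190,195)),("shank2",(285,0,365,190))):
    c,mu,a,t,e=wristfit(d,r,.006,.016)
    if a[0]>0:a=-a;t=-t;e=-e[::-1]
    # butt part: within 45mm of butt end
    b=c[(t<e[0]+.045)]; q=np.polyfit(b[:,0],b[:,1],1)
    xs=[(mu+a*e[0])[0]-.027]
    m=abs(b[:,0]-xs[0])<.008
    print(k,"pca",np.degrees(np.arctan2(a[1],a[0])).round(1),"butt slope deg",np.degrees(np.arctan(q[0])).round(1),"buttend",(mu+a*e[0]).round(4),"other",(mu+a*e[1]).round(4),"gripx",xs[0].round(4),"y",np.percentile(b[m][:,1],[5,95]).mean().round(4),len(b))
E
```

```text
shank1 pca -174.0 butt slope deg 5.8 buttend [ 0.4827 -0.3016] other [ 0.3567 -0.3149] gripx 0.4557 y -0.3051 951
shank2 pca -171.2 butt slope deg 8.9 buttend [ 0.5027 -0.1732] other [ 0.3769 -0.1926] gripx 0.4757 y -0.1776 886
```

```bash
python3 go.py 0.4765 -0.1776 0.06 188.7 0.4765 -0.1776 0.004 188.7
```

```text
t 9.55 pos [ 0.5167 -0.2259  0.1304] yaw 170.5 open 0.0458 F [ 0.2 -0.1  0. ]
wz -0.202  tx 0.159 ty 0.137 tz 0.235  dist 94mm 18deg
t 9.55 pos [ 0.5167 -0.2259  0.1304] yaw 170.5 open 0.0458 F [ 0.2 -0.1  0. ]
wz -0.202  tx 0.159 ty 0.137 tz 0.421  dist 141mm 18deg
```

arm_command([
  [[0,0,-0.1,0.08,0.07,0.1,0],[0,0,-0.202,0.159,0.137,0.2,0],[0,0,-0.202,0.159,0.137,0.235,0],[0,0,-0.202,0.159,0.137,0.235,0],[0,0,-0.202,0.159,0.137,0.235,0]],
])

```text
time: 10.05
tool_pos: [0.477, -0.1778, 0.0593]
tool_rot: [-3.14, 0.002, -2.991]
contact_force: [0.6, -0.1, -0.6]
opening: 0.0456
```

```bash
python3 go.py 0.4765 -0.1776 0.004 188.7;  python3 - <<'E'
from h import *
d=robot.read_camera("wrist"); save("w8",d["image"])
E
```

```text
t 10.05 pos [ 0.477  -0.1778  0.0593] yaw -171.4 open 0.0456 F [ 0.6 -0.1 -0.6]
wz -0.001  tx 0.002 ty 0.001 tz 0.184  dist 55mm 0deg
```

View pics/w8.png

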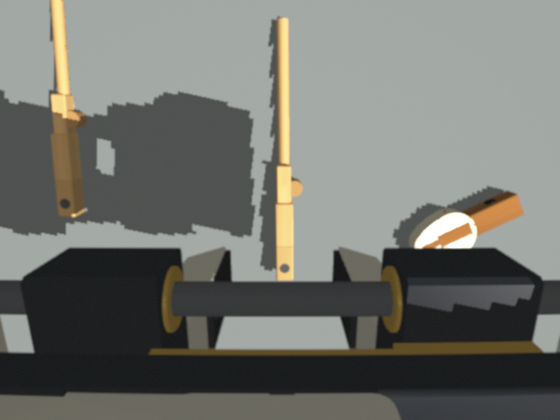

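arm_command([
  [[0,0,0,0.002,0,0.1,0],[0,0,0,0.002,0,0.184,0],[0,0,0,0.002,0,0.184,0],[0,0,0,0.002,0,0.184,-0.95],[0,0,0,0.002,0,0.184,-0.95],[0,0,0,0.002,0,0.184,-0.95],[0,0,0,0.002,0,0.184,-0.95],[0,0,0,0.002,0,0.184,-0.95]],
], grip_force=15)

```text
time: 10.9
tool_pos: [0.4745, -0.1769, 0.0041]
tool_rot: [-3.141, 0.001, -2.99]
contact_force: [0.1, -0.4, 0.6]
opening: 0.0105
```

arm_command([
  [[0,0,0,0,0,-0.03,-0.95],[0,0,0,0,0,-0.15,-0.95],[0,0,0,0,0,-0.3,-0.95],[0,0,0,0,0,-0.4,-0.95],[0,0,0,0,0,-0.4,-0.95]],
])

```text
time: 11.4
tool_pos: [0.4766, -0.178, 0.1285]
tool_rot: [-3.136, 0.007, -2.99]
contact_force: [0.2, 0.0, -1.0]
opening: 0.0099
```

```bash
python3 go.py 0.55 0.02 0.13 130;  python3 - <<'E'
from h import *
d=robot.read_camera("wrist"); save("w9",d["image"])
E
```

```text
t 11.4 pos [ 0.4766 -0.178   0.1285] yaw -171.3 open 0.0099 F [ 0.2  0.  -1. ]
wz 0.652  tx -0.342 ty 0.615 tz -0.005  dist 211mm 59deg
```

View pics/w9.png

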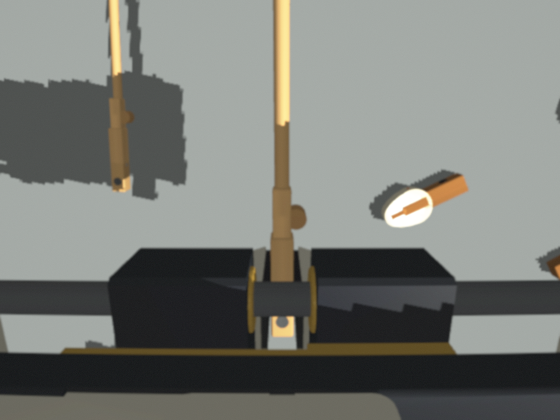

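arm_command([
  [[0,0,0.09,-0.05,0.09,0,-0.95],[0,0,0.18,-0.1,0.18,0,-0.95],[0,0,0.27,-0.15,0.27,0,-0.95],[0,0,0.36,-0.2,0.36,0,-0.95],[0,0,0.45,-0.25,0.45,0,-0.95],[0,0,0.54,-0.3,0.54,0,-0.95],[0,0,0.63,-0.342,0.615,0,-0.95],[0,0,0.652,-0.342,0.615,0,-0.95]],
])

```text
time: 12.25
tool_pos: [0.5476, 0.0241, 0.1222]
tool_rot: [-3.141, -0.002, 2.268]
contact_force: [0.5, -0.4, 0.3]
opening: 0.0096
```

```bash
python3 go.py 0.646 0.203 0.09 86.2
```

```text
t 12.25 pos [0.5476 0.0241 0.1222] yaw 129.9 open 0.0096 F [ 0.5 -0.4  0.3]
wz 0.486  tx 0.247 ty 0.634 tz 0.107  dist 207mm 44deg
```

arm_command([
  [[0,0,0.09,0.04,0.1,0,-0.95],[0,0,0.18,0.08,0.2,0,-0.95],[0,0,0.27,0.12,0.31,0,-0.95],[0,0,0.36,0.16,0.42,0,-0.95],[0,0,0.45,0.21,0.54,0.05,-0.95],[0,0,0.486,0.247,0.634,0.107,-0.95],[0,0,0.486,0.247,0.634,0.107,-0.95],[0,0,0.486,0.247,0.634,0.107,-0.95]],
])

```text
time: 13.05
tool_pos: [0.6445, 0.2003, 0.0893]
tool_rot: [-3.138, 0.001, 1.508]
contact_force: [0.8, -0.1, -0.1]
opening: 0.01
```

```bash
python3 go.py 0.646 0.203 0.03 86.2 ;  python3 - <<'E'
from h import *
d=robot.read_camera("wrist"); save("w10",d["image"])
S=robot.read_camera("scene"); V=robot.read_camera("side")
save("sc10",np.hstack([cv2.resize(S["image"][180:300,290:430],None,fx=2.8,fy=2.8),cv2.resize(V["image"][110:230,190:330],None,fx=2.8,fy=2.8)]))
E
```

```text
t 13.05 pos [0.6445 0.2003 0.0893] yaw 86.4 open 0.01 F [ 0.8 -0.1 -0.1]
wz 0.002  tx 0.009 ty 0.004 tz 0.198  dist 59mm 0deg
```

View pics/sc10.png

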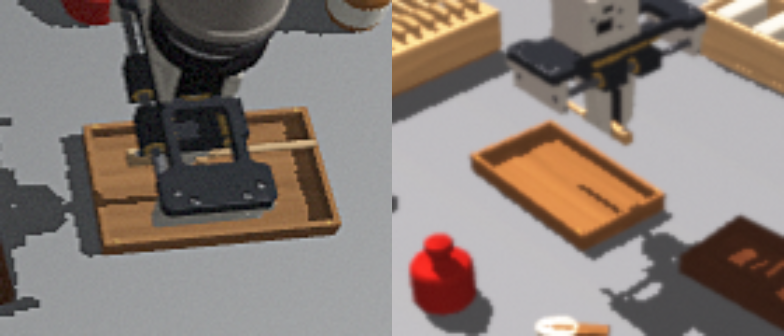

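View pics/w10.png

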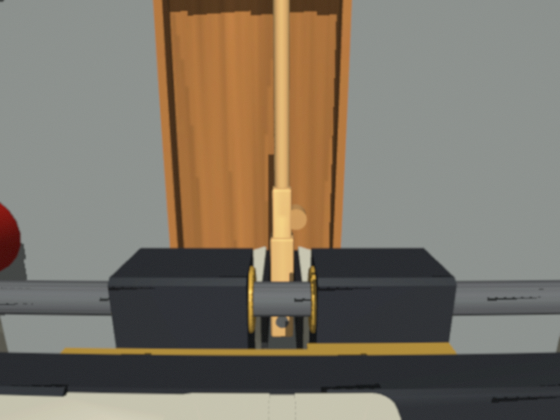

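arm_command([
  [[0,0,0,0.009,0.004,0.1,-0.95],[0,0,0,0.009,0.004,0.2,-0.95],[0,0,0,0.009,0.004,0.25,-0.95],[0,0,0,0.009,0.004,0.264,-0.95],[0,0,0,0.009,0.004,0.266,-0.95],[0,0,0,0.009,0.004,0.266,-0.95]],
])

```text
time: 13.8
tool_pos: [0.6481, 0.2028, 0.0133]
tool_rot: [3.139, -0.001, 1.506]
contact_force: [0.2, -0.3, 0.0]
opening: 0.0098
```

arm_command([
  [[0,0,0,0,0,0,-0.6],[0,0,0,0,0,0,-0.56],[0,0,0,0,0,0,-0.56],[0,0,0,0,0,-0.05,-0.56],[0,0,0,0,0,-0.15,-0.5],[0,0,0,0,0,-0.3,0],[0,0,0,0,0,-0.4,0],[0,0,0,0,0,-0.4,0]],
])

```text
time: 14.6
tool_pos: [0.6501, 0.2035, 0.1391]
tool_rot: [3.13, -0.003, 1.506]
contact_force: [0.0, 0.0, -0.6]
opening: 0.042
```

```bash
python3 go.py 0.55 -0.02 0.13 130 ;  python3 - <<'E'
from h import *
d=robot.read_camera("wrist"); save("w11",d["image"])
E
```

```text
t 14.6 pos [0.6501 0.2035 0.1391] yaw 86.3 open 0.042 F [ 0.   0.  -0.6]
wz -0.486  tx -0.765 ty -0.285 tz 0.030  dist 245mm 44deg
```

View pics/w11.png

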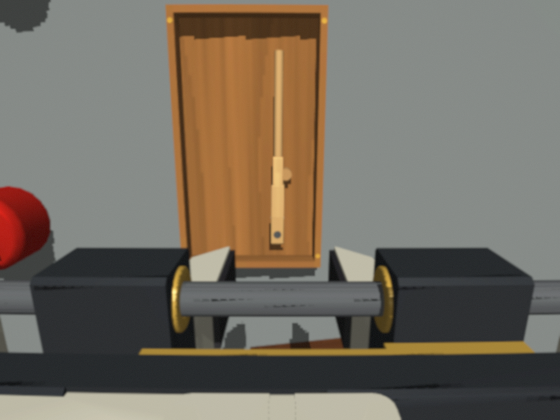

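arm_command([
  [[0,0,-0.09,-0.1,-0.04,0,0],[0,0,-0.18,-0.22,-0.08,0,0],[0,0,-0.27,-0.36,-0.13,0,0],[0,0,-0.36,-0.5,-0.18,0,0],[0,0,-0.45,-0.64,-0.24,0,0],[0,0,-0.486,-0.765,-0.285,0,0],[0,0,-0.486,-0.765,-0.285,0,0]],
])

```text
time: 15.35
tool_pos: [0.5446, -0.0243, 0.1311]
tool_rot: [-3.139, -0.001, 2.266]
contact_force: [-0.7, -0.2, 0.5]
opening: 0.046
```

```bash
python3 go.py 0.4565 -0.305 0.07 185.8
```

```text
t 15.35 pos [ 0.5446 -0.0243  0.1311] yaw 129.8 open 0.046 F [-0.7 -0.2  0.5]
wz -0.622  tx -0.530 ty -0.825 tz 0.204  dist 300mm 56deg
```

arm_command([
  [[0,0,-0.09,-0.07,-0.11,0,0],[0,0,-0.18,-0.15,-0.23,0,0],[0,0,-0.27,-0.23,-0.36,0,0],[0,0,-0.36,-0.31,-0.49,0,0],[0,0,-0.45,-0.4,-0.62,0.05,0],[0,0,-0.54,-0.47,-0.75,0.1,0],[0,0,-0.622,-0.53,-0.825,0.204,0],[0,0,-0.622,-0.53,-0.825,0.204,0]],
])

```text
time: 16.15
tool_pos: [0.4569, -0.3034, 0.0661]
tool_rot: [3.137, -0.005, -3.037]
contact_force: [-0.3, 0.4, 0.2]
opening: 0.046
```

```bash
python3 go.py 0.4565 -0.305 0.004 185.8
python3 - <<'E'
from h import *
d=robot.read_camera("wrist"); save("w12",d["image"])
E
```

```text
t 16.15 pos [ 0.4569 -0.3034  0.0661] yaw -174.0 open 0.046 F [-0.3  0.4  0.2]
wz 0.002  tx 0.002 ty -0.005 tz 0.207  dist 62mm 0deg
```

View pics/w12.png

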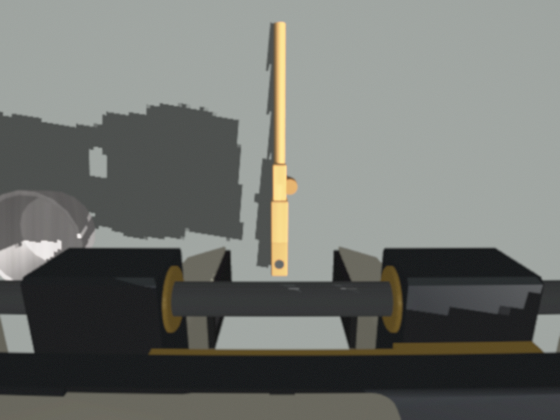

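arm_command([
  [[0,0,0,0.002,-0.005,0.1,0],[0,0,0,0.002,-0.005,0.2,0],[0,0,0,0.002,-0.005,0.207,0],[0,0,0,0.002,-0.005,0.207,-0.95],[0,0,0,0.002,-0.005,0.207,-0.95],[0,0,0,0.002,-0.005,0.207,-0.95],[0,0,0,0.002,-0.005,0.207,-0.95],[0,0,0,0.002,-0.005,0.207,-0.95]],
])

```text
time: 17.0
tool_pos: [0.4595, -0.3033, 0.009]
tool_rot: [-3.141, 0.001, -3.037]
contact_force: [-0.3, -0.6, -0.5]
opening: 0.0107
```

arm_command([
  [[0,0,0,0,0,-0.03,-0.95],[0,0,0,0,0,-0.15,-0.95],[0,0,0,0,0,-0.3,-0.95],[0,0,0,0,0,-0.42,-0.95],[0,0,0,0,0,-0.42,-0.95]],
])

```text
time: 17.5
tool_pos: [0.4615, -0.3052, 0.1404]
tool_rot: [-3.134, 0.007, -3.037]
contact_force: [1.2, -0.5, -0.1]
opening: 0.0095
```

```bash
python3 go.py 0.53 -0.02 0.135 130
python3 - <<'E'
from h import *
d=robot.read_camera("wrist"); save("w13",d["image"])
E
```

```text
t 17.5 pos [ 0.4615 -0.3052  0.1404] yaw -174.0 open 0.0095 F [ 1.2 -0.5 -0.1]
wz 0.622  tx -0.326 ty 0.922 tz 0.018  dist 293mm 56deg
```

View pics/w13.png

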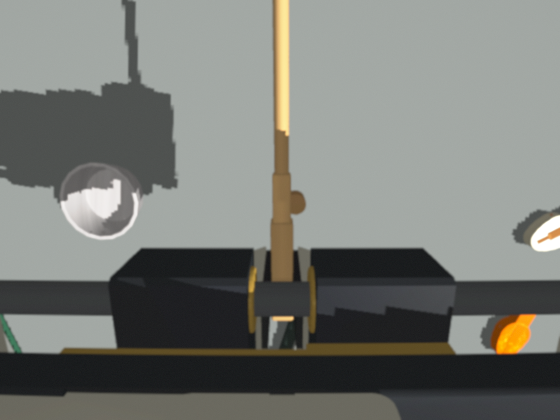

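arm_command([
  [[0,0,0.09,-0.05,0.13,0,-0.95],[0,0,0.18,-0.1,0.27,0,-0.95],[0,0,0.27,-0.15,0.41,0,-0.95],[0,0,0.36,-0.2,0.55,0,-0.95],[0,0,0.45,-0.25,0.69,0,-0.95],[0,0,0.54,-0.3,0.83,0,-0.95],[0,0,0.622,-0.326,0.922,0,-0.95],[0,0,0.622,-0.326,0.922,0,-0.95]],
])

```text
time: 18.35
tool_pos: [0.527, -0.014, 0.1332]
tool_rot: [-3.141, -0.003, 2.269]
contact_force: [-0.2, -1.1, 0.3]
opening: 0.0096
```

```bash
python3 go.py 0.606 0.203 0.09 86.2
```

```text
t 18.35 pos [ 0.527  -0.014   0.1332] yaw 130.0 open 0.0096 F [-0.2 -1.1  0.3]
wz 0.487  tx 0.385 ty 0.667 tz 0.144  dist 235mm 44deg
```

arm_command([
  [[0,0,0.09,0.06,0.1,0,-0.95],[0,0,0.18,0.12,0.21,0,-0.95],[0,0,0.27,0.19,0.33,0,-0.95],[0,0,0.36,0.26,0.45,0,-0.95],[0,0,0.45,0.33,0.57,0.05,-0.95],[0,0,0.487,0.385,0.667,0.1,-0.95],[0,0,0.487,0.385,0.667,0.144,-0.95],[0,0,0.487,0.385,0.667,0.144,-0.95]],
])

```text
time: 19.15
tool_pos: [0.6045, 0.1986, 0.0877]
tool_rot: [-3.135, 0.002, 1.507]
contact_force: [-0.7, 0.2, -0.9]
opening: 0.0093
```

```bash
python3 go.py 0.606 0.203 0.015 86.2
python3 - <<'E'
from h import *
d=robot.read_camera("wrist"); save("w14",d["image"])
E
```

```text
t 19.15 pos [0.6045 0.1986 0.0877] yaw 86.4 open 0.0093 F [-0.7  0.2 -0.9]
wz 0.002  tx 0.015 ty 0.004 tz 0.242  dist 73mm 0deg
```

View pics/w14.png

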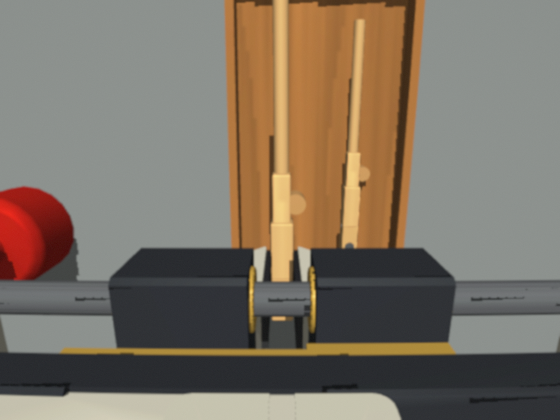

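arm_command([
  [[0,0,0,0.015,0.011,0.08,-0.95],[0,0,0,0.015,0.011,0.16,-0.95],[0,0,0,0.015,0.011,0.21,-0.95],[0,0,0,0.015,0.011,0.235,-0.95],[0,0,0,0.015,0.011,0.242,-0.95],[0,0,0,0.015,0.011,0.242,-0.95]],
])

```text
time: 19.8
tool_pos: [0.6106, 0.2033, 0.0192]
tool_rot: [3.141, -0.0, 1.504]
contact_force: [-0.5, 0.9, -0.3]
opening: 0.0095
```

arm_command([
  [[0,0,0,0,0,0,-0.7],[0,0,0,0,0,0,-0.61],[0,0,0,0,0,0,-0.61],[0,0,0,0,0,-0.05,-0.61],[0,0,0,0,0,-0.15,-0.5],[0,0,0,0,0,-0.3,-0.2],[0,0,0,0,0,-0.4,-0.2],[0,0,0,0,0,-0.4,-0.2]],
])

```text
time: 20.6
tool_pos: [0.613, 0.2044, 0.1455]
tool_rot: [3.131, -0.003, 1.504]
contact_force: [0.1, 0.7, -0.0]
opening: 0.036
```

```bash
python3 go.py 0.489 0.058 0.12 130.5
python3 - <<'E'
from h import *
d=robot.read_camera("wrist"); save("w15",d["image"])
E
```

```text
t 20.6 pos [0.613  0.2044 0.1455] yaw 86.2 open 0.036 F [ 0.1  0.7 -0. ]
wz -0.492  tx -0.514 ty -0.380 tz 0.085  dist 194mm 44deg
```

View pics/w15.png

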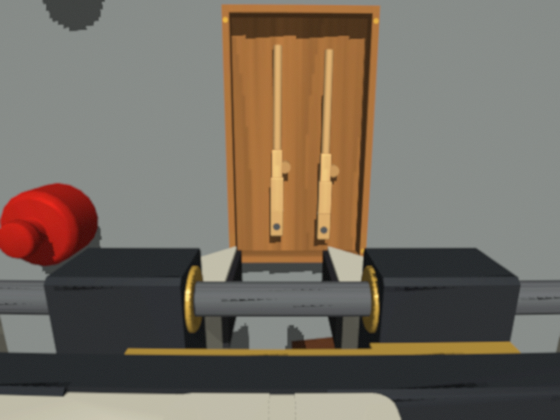

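Both shanks lie lengthwise and side by side in the tray. Next is head_b, near (0.489, 0.058).

arm_command([
  [[0,0,-0.09,-0.09,-0.07,0,-0.2],[0,0,-0.18,-0.18,-0.14,0,-0.2],[0,0,-0.27,-0.28,-0.21,0,-0.2],[0,0,-0.36,-0.38,-0.28,0.04,-0.2],[0,0,-0.45,-0.47,-0.35,0.085,-0.2],[0,0,-0.492,-0.514,-0.38,0.085,-0.2],[0,0,-0.492,-0.514,-0.38,0.085,-0.2],[0,0,-0.492,-0.514,-0.38,0.085,-0.2]],
])

```text
time: 21.45
tool_pos: [0.4864, 0.0574, 0.113]
tool_rot: [3.141, -0.0, 2.274]
contact_force: [0.2, 0.8, -0.4]
opening: 0.0365
```

```bash
python3 go.py 0.489 0.0585 0.004 130.5
cat > wh.py <<'E'
from wm import *
import sys
d=robot.read_camera("wrist"); save(sys.argv[1],d["image"])
g=np.array([[u,v] for v in range(0,420) for u in range(560)]); c=cloud(d,g); h=cv2.cvtColor(d["image"],cv2.COLOR_RGB2HSV).reshape(-1,3); X=np.array([float(sys.argv[2]),float(sys.argv[3])])
ok=(c[:,2]>.006)&(c[:,2]<.015)&(np.linalg.norm(c[:,:2]-X,axis=1)<.07)
c=c[ok];h=h[ok];print(len(c))
w=c[h[:,1]<70]; b=c[(h[:,1]>110)]
print("white",len(w),np.median(w,0).round(4),"brown",len(b),np.median(b,0).round(4))
dv=(np.median(w,0)-np.median(b,0))[:2]; print("ang",np.degrees(np.arctan2(dv[1],dv[0])).round(1))
rc=cv2.minAreaRect(c[:,:2].astype(np.float32)); print([np.round(x,4) for x in rc])
E
python3 wh.py w16 .478 .0728
```

```text
t 21.45 pos [0.4864 0.0574 0.113 ] yaw 130.3 open 0.0365 F [ 0.2  0.8 -0.4]
wz -0.002  tx -0.003 ty 0.009 tz 0.363  dist 109mm 0deg
2402
white 1155 [0.4653 0.0865 0.0105] brown 1122 [0.4828 0.0649 0.0106]
ang 129.2
[array([0.4558, 0.0733]), array([0.0918, 0.0555]), np.float64(0.1318)]
```

View pics/w16.png

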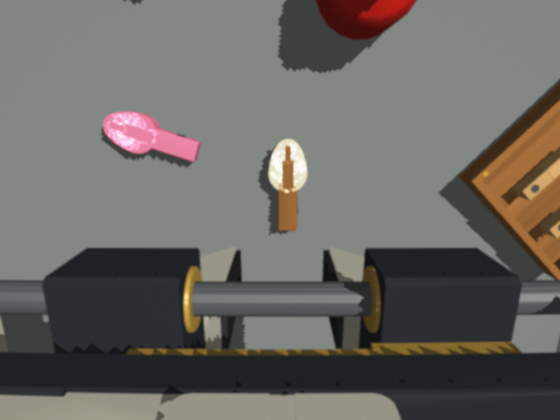

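arm_command([
  [[0,0,0,-0.003,0.01,0.12,-0.2],[0,0,0,-0.003,0.01,0.24,-0.2],[0,0,0,-0.003,0.01,0.33,-0.2],[0,0,0,-0.003,0.01,0.363,-0.2],[0,0,0,-0.003,0.01,0.363,-0.2],[0,0,0,-0.003,0.01,0.363,-0.2]],
])

```text
time: 22.1
tool_pos: [0.49, 0.0589, 0.005]
tool_rot: [3.14, 0.001, 2.277]
contact_force: [-0.3, -0.0, 0.3]
opening: 0.0365
```

arm_command([
  [[0,0,0,0,0,0,-0.9],[0,0,0,0,0,0,-0.9],[0,0,0,0,0,0,-0.9],[0,0,0,0,0,0,-0.9],[0,0,0,0,0,-0.05,-0.9],[0,0,0,0,0,-0.2,-0.9],[0,0,0,0,0,-0.35,-0.9],[0,0,0,0,0,-0.35,-0.9]],
])

```text
time: 22.9
tool_pos: [0.4925, 0.0585, 0.1146]
tool_rot: [3.133, 0.007, 2.277]
contact_force: [0.5, 0.2, -1.1]
opening: 0.0142
```

```bash
python3 go.py 0.6816 0.0325 0.08 182.9
python3 - <<'E'
from h import *
d=robot.read_camera("wrist"); save("w17",d["image"])
E
```

```text
t 22.9 pos [0.4925 0.0585 0.1146] yaw 130.5 open 0.0142 F [ 0.5  0.2 -1.1]
wz -0.583  tx -0.475 ty 0.423 tz 0.115  dist 194mm 52deg
```

View pics/w17.png

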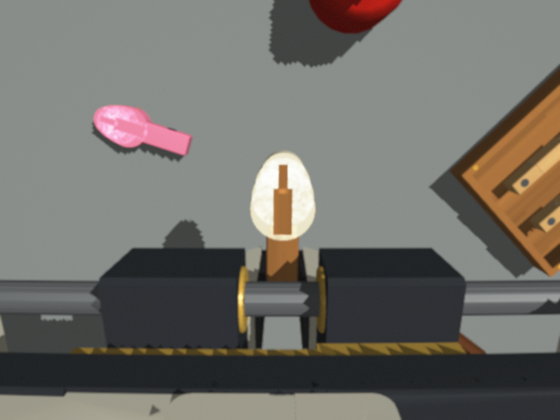

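arm_command([
  [[0,0,-0.09,-0.07,0.06,0,-0.9],[0,0,-0.18,-0.14,0.13,0,-0.9],[0,0,-0.27,-0.22,0.2,0,-0.9],[0,0,-0.36,-0.3,0.27,0,-0.9],[0,0,-0.45,-0.37,0.33,0.05,-0.9],[0,0,-0.54,-0.44,0.39,0.1,-0.9],[0,0,-0.583,-0.475,0.423,0.115,-0.9],[0,0,-0.583,-0.475,0.423,0.115,-0.9]],
])

```text
time: 23.75
tool_pos: [0.6779, 0.0321, 0.0712]
tool_rot: [3.141, -0.004, -3.09]
contact_force: [-0.3, -0.4, -0.5]
opening: 0.0137
```

```bash
python3 go.py 0.6816 0.0325 0.011 182.9
python3 - <<'E'
from h import *
d=robot.read_camera("wrist"); save("w18",d["image"])
S=robot.read_camera("scene"); V=robot.read_camera("side")
save("sc18",np.hstack([cv2.resize(S["image"][220:320,190:330],None,fx=2.8,fy=2.8),cv2.resize(V["image"][150:250,260:400],None,fx=2.8,fy=2.8)]))
E
```

```text
t 23.75 pos [0.6779 0.0321 0.0712] yaw -177.1 open 0.0137 F [-0.3 -0.4 -0.5]
wz 0.000  tx -0.012 ty 0.001 tz 0.201  dist 60mm 0deg
```

View pics/w18.png

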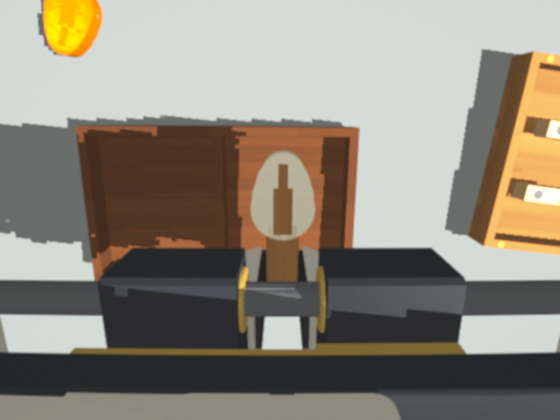

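View pics/sc18.png

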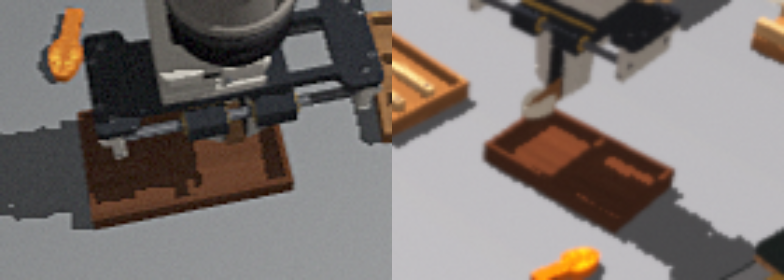

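arm_command([
  [[0,0,0,-0.008,0.01,0.07,-0.9],[0,0,0,-0.008,0.01,0.14,-0.9],[0,0,0,-0.008,0.01,0.18,-0.9],[0,0,0,-0.008,0.01,0.198,-0.9],[0,0,0,-0.008,0.01,0.201,-0.9],[0,0,0,-0.008,0.01,0.201,-0.9]],
])

```text
time: 24.5
tool_pos: [0.6807, 0.0356, 0.0152]
tool_rot: [-3.142, 0.001, -3.091]
contact_force: [1.0, -0.4, 0.2]
opening: 0.014
```

arm_command([
  [[0,0,0,0,0,0,-0.65],[0,0,0,0,0,0,-0.52],[0,0,0,0,0,0,-0.52],[0,0,0,0,0,-0.05,-0.52],[0,0,0,0,0,-0.15,-0.5],[0,0,0,0,0,-0.3,-0.2],[0,0,0,0.05,0,-0.4,-0.2],[0,0,0,0.1,0,-0.4,-0.2]],
])

```text
time: 25.3
tool_pos: [0.6531, 0.0339, 0.1413]
tool_rot: [-3.14, 0.011, -3.09]
contact_force: [-0.2, 0.2, -0.2]
opening: 0.0361
```

```bash
python3 go.py 0.446 -0.0583 0.12 124
python3 - <<'E'
from h import *
d=robot.read_camera("wrist"); save("w19",d["image"])
E
```

```text
t 25.3 pos [0.6531 0.0339 0.1413] yaw -177.1 open 0.0361 F [-0.2  0.2 -0.2]
wz 0.655  tx 0.705 ty -0.272 tz 0.071  dist 228mm 59deg
```

View pics/w19.png

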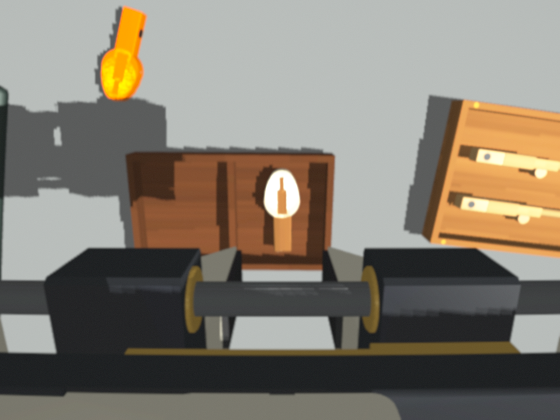

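arm_command([
  [[0,0,0.09,0.1,-0.04,0,-0.2],[0,0,0.18,0.2,-0.08,0,-0.2],[0,0,0.27,0.3,-0.12,0,-0.2],[0,0,0.36,0.41,-0.16,0,-0.2],[0,0,0.45,0.52,-0.2,0.03,-0.2],[0,0,0.54,0.62,-0.24,0.071,-0.2],[0,0,0.655,0.705,-0.272,0.071,-0.2],[0,0,0.655,0.705,-0.272,0.071,-0.2]],
])

```text
time: 26.15
tool_pos: [0.4402, -0.0588, 0.113]
tool_rot: [-3.139, -0.002, 2.158]
contact_force: [0.0, 0.8, 0.5]
opening: 0.0365
```

```bash
python3 go.py 0.446 -0.0583 0.004 124; python3 wh.py w20 .457 -.074
```

```text
t 26.15 pos [ 0.4402 -0.0588  0.113 ] yaw 123.6 open 0.0365 F [0.  0.8 0.5]
wz -0.004  tx -0.009 ty 0.017 tz 0.363  dist 109mm 0deg
2143
white 967 [ 0.4652 -0.085   0.0105] brown 1031 [ 0.4479 -0.0615  0.0106]
ang -53.8
[array([ 0.4548, -0.0729]), array([0.0265, 0.0657]), np.float64(40.808)]
```

View pics/w20.png

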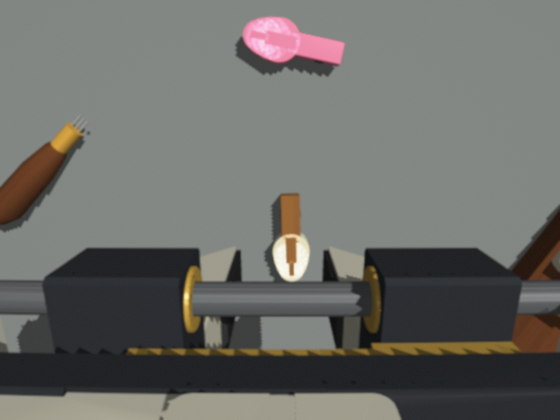

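arm_command([
  [[0,0,-0.01,-0.006,0.014,0.12,-0.2],[0,0,-0.01,-0.006,0.014,0.24,-0.2],[0,0,-0.01,-0.006,0.014,0.33,-0.2],[0,0,-0.01,-0.006,0.014,0.363,-0.2],[0,0,-0.01,-0.006,0.014,0.363,-0.2],[0,0,-0.01,-0.006,0.014,0.363,-0.2]],
])

```text
time: 26.8
tool_pos: [0.4487, -0.0575, 0.005]
tool_rot: [3.141, 0.001, 2.18]
contact_force: [-0.4, 0.2, -0.3]
opening: 0.0367
```

arm_command([
  [[0,0,0,0,0,0,-0.9],[0,0,0,0,0,0,-0.9],[0,0,0,0,0,0,-0.9],[0,0,0,0,0,0,-0.9],[0,0,0,0,0,-0.05,-0.9],[0,0,0,0,0,-0.2,-0.9],[0,0,0,0,0,-0.35,-0.9],[0,0,0,0,0,-0.35,-0.9]],
])

```text
time: 27.6
tool_pos: [0.4509, -0.0583, 0.1142]
tool_rot: [3.135, 0.008, 2.18]
contact_force: [-0.4, -0.2, -1.4]
opening: 0.0138
```

```bash
python3 go.py 0.6454 -0.0425 0.075 182.9
python3 - <<'E'
from h import *
d=robot.read_camera("wrist"); save("w21",d["image"])
E
```

```text
t 27.6 pos [ 0.4509 -0.0583  0.1142] yaw 124.9 open 0.0138 F [-0.4 -0.2 -1.4]
wz -0.645  tx -0.328 ty 0.562 tz 0.131  dist 199mm 58deg
```

View pics/w21.png

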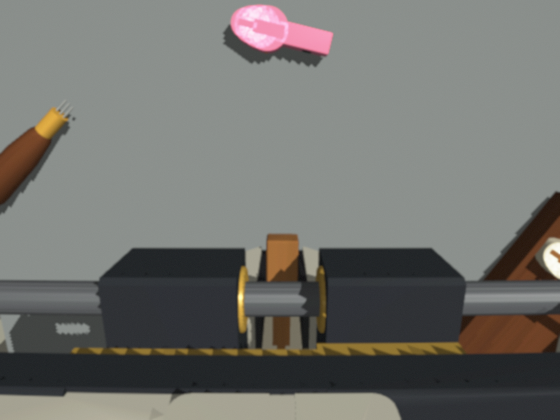

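arm_command([
  [[0,0,-0.09,-0.04,0.07,0,-0.9],[0,0,-0.18,-0.08,0.15,0,-0.9],[0,0,-0.27,-0.13,0.24,0,-0.9],[0,0,-0.36,-0.18,0.33,0,-0.9],[0,0,-0.45,-0.23,0.42,0.04,-0.9],[0,0,-0.54,-0.28,0.5,0.09,-0.9],[0,0,-0.63,-0.328,0.562,0.131,-0.9],[0,0,-0.645,-0.328,0.562,0.131,-0.9]],
])

```text
time: 28.45
tool_pos: [0.6424, -0.0414, 0.0655]
tool_rot: [3.14, -0.004, -3.087]
contact_force: [-0.1, 0.7, -0.5]
opening: 0.0139
```

```bash
python3 go.py 0.6454 -0.0425 0.011 182.9
python3 - <<'E'
from h import *
d=robot.read_camera("wrist"); save("w22",d["image"])
E
```

```text
t 28.45 pos [ 0.6424 -0.0414  0.0655] yaw -176.9 open 0.0139 F [-0.1  0.7 -0.5]
wz 0.003  tx -0.010 ty -0.004 tz 0.182  dist 55mm 0deg
```

View pics/w22.png

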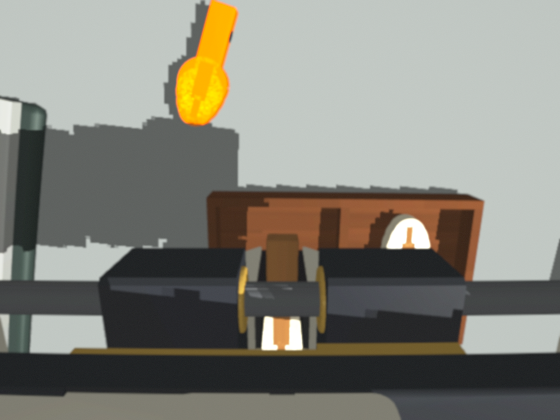

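arm_command([
  [[0,0,0,-0.008,-0.005,0.07,-0.9],[0,0,0,-0.008,-0.005,0.13,-0.9],[0,0,0,-0.008,-0.005,0.17,-0.9],[0,0,0,-0.008,-0.005,0.184,-0.9],[0,0,0,-0.008,-0.005,0.188,-0.9],[0,0,0,-0.008,-0.005,0.188,-0.9]],
])

```text
time: 29.1
tool_pos: [0.645, -0.0431, 0.0141]
tool_rot: [-3.141, 0.001, -3.091]
contact_force: [0.1, 0.7, -0.2]
opening: 0.014
```

arm_command([
  [[0,0,0,0,0,0,-0.65],[0,0,0,0,0,0,-0.52],[0,0,0,0,0,0,-0.52],[0,0,0,0,0,-0.05,-0.52],[0,0,0,0,0,-0.15,-0.5],[0,0,0,0,0,-0.3,-0.2],[0,0,0,0.2,0,-0.4,-0.2],[0,0,0,0.4,0,-0.4,-0.2]],
])

```text
time: 29.9
tool_pos: [0.5523, -0.0484, 0.1351]
tool_rot: [-3.139, 0.009, -3.09]
contact_force: [0.8, -0.1, -0.3]
opening: 0.0358
```

arm_command([
  [[0,0,0,0.15,0,-0.1,-0.2],[0,0,0,0.3,0,-0.3,-0.2],[0,0,0,0.4,0,-0.4,-0.2],[0,0,0,0.4,0,-0.4,-0.2],[0,0,0,0.4,0,-0.4,-0.2]],
])

```text
time: 30.4
tool_pos: [0.4303, -0.0543, 0.2547]
tool_rot: [-3.139, 0.007, -3.091]
contact_force: [0.3, 0.1, 0.2]
opening: 0.0367
```

Run:
```python
from h import *
import pickle
d=robot.read_camera("wrist"); save("w23",d["image"])
S=robot.read_camera("scene"); V=robot.read_camera("side"); save("S23",S["image"]); save("V23",V["image"])
pickle.dump((S,V,d),open("f.pkl","wb")); print(robot.observe()["time"])
```

```text
30.55
```

View pics/S23.png

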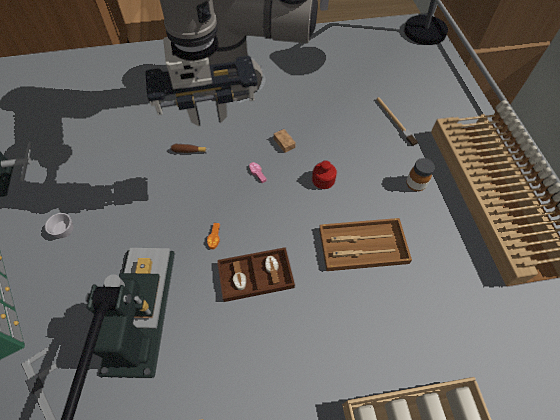

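View pics/V23.png

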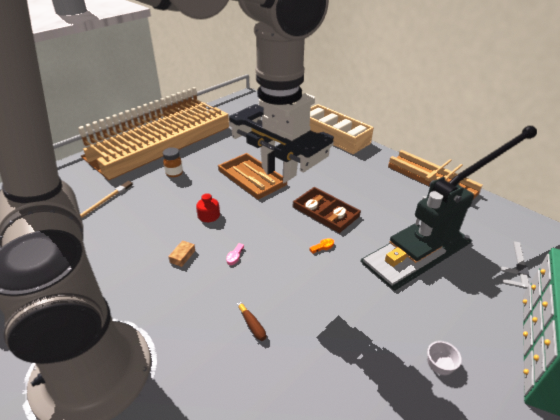

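View pics/w23.png

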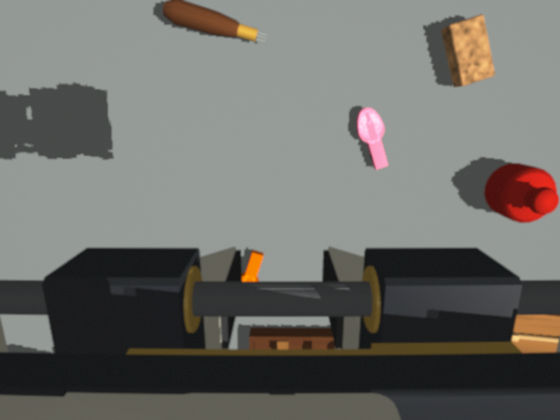

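Everything looks in place. A numeric check of the final state follows: heights, the shanks' mid-length, and the gauge.

Run:
```python
from h import *
import pickle
S,V,W=pickle.load(open("f.pkl","rb"))
# shanks in tray frame (scene)
C=np.array([.6305,.2501]);a=np.radians(-3.8);tx=np.array([np.cos(a),np.sin(a)]);ty=np.array([-tx[1],tx[0]])
def cl(d,r):
    g=np.array([[u,v] for v in range(r[1],r[3]) for u in range(r[0],r[2])]);return cloud(d,g),cv2.cvtColor(d["image"],cv2.COLOR_RGB2HSV)[g[:,1],g[:,0]]
c,h=cl(S,(315,210,415,275)); q=np.c_[(c[:,:2]-C)@tx,(c[:,:2]-C)@ty,c[:,2]]
q=q[(abs(q[:,0])<.045)&(abs(q[:,1])<.085)&(q[:,2]>.0085)&(q[:,2]<.025)]
for s in(-1,1):
    p=q[(q[:,0]*s>0)]; p=p[abs(p[:,0]-np.median(p[:,0]))<.012]; e=np.percentile(p[:,1],[1,99]); f=np.polyfit(p[:,1],p[:,0],1)
    print("shank x",np.median(p[:,0]).round(4),"y ends",e.round(4),"mid",e.mean().round(4),"ang",np.arctan(f[0]).round(3),"z butt",np.median(p[p[:,1]<-.03][:,2]).round(4),"rod",np.median(p[p[:,1]>.02][:,2]).round(4))
C=np.array([.664,-.0062]);a=np.radians(2.9);tx=np.array([np.cos(a),np.sin(a)]);ty=np.array([-tx[1],tx[0]])
for n,d,r in(("S",S,(215,245,300,300)),("V",V,(290,185,362,230))):
  c,h=cl(d,r); q=np.c_[(c[:,:2]-C)@tx,(c[:,:2]-C)@ty,c[:,2]]; k=(abs(q[:,0])<.039)&(abs(q[:,1])<.071)&(abs(q[:,1])>.006)&(q[:,2]>.011)&(q[:,2]<.03); q=q[k]
  for s in(-1,1):
    p=q[q[:,1]*s>0]; f=np.linalg.lstsq(np.c_[p[:,:2],np.ones(len(p))],p[:,2],rcond=None)[0]
    print("head",n,len(p),"x",np.percentile(p[:,0],[2,98]).round(4),"y",np.percentile(p[:,1],[2,50,98]).round(4),"ztop",np.median(p[:,2]).round(4),"tilt",f[:2].round(3))
O=np.array([.642,-.2465]);a=np.radians(-9.6);tx=np.array([np.cos(a),np.sin(a)]);ty=np.array([-tx[1],tx[0]])
c,h=cl(S,(125,245,165,285));k=(h[:,0]>14)&(h[:,0]<35)&(h[:,1]>100)&(abs(c[:,2]-.042)<.004);c=c[k]
q=np.c_[(c[:,:2]-O)@tx,(c[:,:2]-O)@ty,c[:,2]];f=np.polyfit(q[:,0],q[:,1],1)
print("block x",np.percentile(q[:,0],[2,98]).round(4),"y",np.percentile(q[:,1],[2,98]).round(4),"z",np.median(q[:,2]).round(4),"tilt",np.linalg.lstsq(np.c_[q[:,:2],np.ones(len(q))],q[:,2],rcond=None)[0][:2].round(3))
```

```text
shank x -0.015 y ends [-0.0734  0.0674] mid -0.003 ang 0.004 z butt 0.0158 rod 0.011
shank x 0.0227 y ends [-0.0768  0.065 ] mid -0.0059 ang 0.004 z butt 0.0159 rod 0.0106
head S 236 x [-0.0345  0.0274] y [-0.0481 -0.037  -0.0256] ztop 0.0157 tilt [-0.     0.006]
head S 234 x [-0.0308  0.0313] y [0.0269 0.0388 0.0506] ztop 0.0157 tilt [-0.013 -0.004]
head V 127 x [-0.0358  0.0367] y [-0.0504 -0.0383 -0.0258] ztop 0.015 tilt [ 0.019 -0.025]
head V 126 x [-0.0333  0.0383] y [0.0255 0.0374 0.0683] ztop 0.015 tilt [-0.006  0.056]
block x [-0.04   -0.0057] y [-0.0118  0.0135] z 0.0414 tilt [ 0.002 -0.011]
```

Run:
```python
from cell import robot
print(robot.hand_in())
```

```text
the job is handed in; nothing more can be done
None
```

All five parts were placed and released, and I handed the job in at about 31 s on the robot's clock. The system gave no verdict, so the numbers below are my own camera checks.

- **Gauge:** it sits on the press bed with its shoulder against the jaw. I felt about 5 N at contact. The block's rear face reads 40 mm in front of the jaw, which matches its home position. It is about 1 mm off central, and its block top stands at z = 41 mm (42 mm expected).
- **Shanks:** both lie flat and parallel in the long tray, at x of about -15 and +23 mm. Their mid-lengths are 3 and 6 mm off centre, and their angle is under 0.01 rad.
- **Heads:** one lies flat in each bay, at y of about -37 and +38 mm, with the tops at z = 15.5 mm (16 mm expected).
- **Left alone:** in the last pictures the red weight, the glue jar and the orange and pink look-alikes appear where they started; I judged that by eye and did not measure it.

**Disagreements:** early on, the scene and side cameras differed by 2–3 mm on most parts. For the gauge's tongue end they differed by 11 mm, because the side view was cut short. I settled the gauge with a wrist-camera measurement before gripping it. One side-camera tilt fit for a head read 0.056 rad, which I put down to tray-wall points, since the scene camera showed 0.004. No check failed.

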